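# Nip up the repair stand's hold-down nut with a ratchet spanner

### The job

The repair stand's bench socket is loose: fit the ratchet ring spanner from the mat fully down over the nut on its stud and tighten the nut clockwise with short ratchet swings between the two gusset plates, until you feel it come up tight. Nip it firmly but do not overtighten it or heave the handle against the gussets, then take the spanner off and lay it flat on the mat again, disturbing nothing else.

Things in the scene. Friction and masses are not known exactly. Their poses are not given: they have to be found in the camera images.
- socket: Bench socket of a repair stand, a fixed grey weldment: base plate 185 x 150 x 8 mm and a post sleeve 60 mm across, 158 mm tall. Origin on the bench (z = 0) on the axis of the hold-down stud; +x runs from the stud to the sleeve (axis at x = 88 mm), -x is the open side where a handle comes out. Plate from x = -55 to 130 mm. The stud is 16 mm thick and ends 34 mm above the bench
- gussets: The socket's two fixed gusset plates, 6 mm thick; origin and axes as socket. Inner faces at y = +50 and -50 mm, from the sleeve forward to x = -50 mm, 44 mm high beside the nut, rising to 104 mm at the sleeve. They stop the seated spanner's handle at about 0.68 rad to either side of the socket's -x direction
- nut (a point): Hexagon nut on the stud, 24 mm across flats, 12.5 mm high, top 3.5 mm chamfered. Point: centre of its underside, 12 mm above the bench, on a fixed washer 49 mm across. Its x axis is square to a flat and turns with the nut. Tightens clockwise from above. How far it must run down to meet the washer is unknown and unseen (1.6 to 2.5 rad, differs each time): feel it
- nip (a joint): Turn of the nut beyond meeting the washer (rad, tightening positive); below 0.04 while it still runs down. The running nut resists with about 0.25 N m; on the washer with about 0.75 N m, growing 2 N m per rad of nip, and it stays as left. From 0.08 it is tight, above 0.5 overstrained: end with about 1.0 to 1.4 N m
- spanner: Ratchet ring spanner, plain steel, about 0.36 kg, on the mat, right way up for tightening. Origin: centre of the ring on its underside; z up; the handle runs to -x, ending 188 mm out. Head 54 mm across, 15 mm thick; handle bar 14 mm wide, from 2 to 13 mm above the underside. Centre of mass 50 to 60 mm along the handle. Seated, its underside lies on the washer and its weight keeps it there
- ring (a point): Same point and axes as spanner. Here a hexagon hole, 25 mm across flats, open right through, turns in the head on a ratchet of 16 teeth (22.5 degrees a click): swinging the handle clockwise from above drives the nut; swinging back clicks freely (about 0.1 N m). At the start one pair of its flats is square to the spanner's x axis, with a few degrees of play
- grip (a point): Point inside the spanner's handle bar, 95 mm from the ring's centre and 7.5 mm above the underside: a good place to lift it by (a weak grip lets the head sag); swing it by any part of the bar outside the gussets. Left free on the nut, the handle droops by about 0.09 rad until the bar there is about 5 mm above the bench. Axes as spanner
- mat: Fixed black rubber mat 240 x 320 x 3 mm on the bench, where the spanner starts and ends. Origin at the centre of its underside, on the bench; the long side is its y axis
- screwdriver: wooden-handled screwdriver 200 mm long lying on the mat beside the ratchet spanner; origin at its middle, underside. Leave it alone
- small_spanner: small open-ended spanner with a round handle, 180 mm long, lying on the bench; not the tool for this nut. Origin at its middle. Leave it alone
- mug: white mug, 80 mm across, 95 mm tall, standing on the bench. Leave it alone
- spray_can: spray can 60 mm across, 190 mm tall, standing on the bench. Leave it alone
- crank_arm: bare aluminium crank arm, 200 mm long, lying on the bench. Leave it alone
- cassette: stack of sprockets 100 mm across, 27 mm tall, lying on the bench. Leave it alone
- steel_dish: steel dish 104 mm across, 40 mm tall, on the bench. Leave it alone
There are look-alikes about, which are no part of the job. What is shaped like the spanner but orange is not meant.

How it is judged:
On the way, in this order (a step that is already met when the one before it is completed fails the run):
1. the ring of the spanner is fully down over the nut (horizontal distance between spanner and nut below 0.004 m and z of spanner in the frame of socket below 0.0165 m and angle between spanner's own z axis and vertical below 0.15 rad), for 0.2 s.
2. the nut has been brought up tight with the spanner on it (horizontal distance between spanner and nut below 0.004 m and z of spanner in the frame of socket below 0.0165 m and value of joint nip above 0.08 rad), for 0.2 s.
At the end, for the whole second after the job is handed in: The nut is tight (nip between 0.08 and 0.5 rad), and the spanner lies flat (within 0.1 rad), right way up and at rest on the mat, with its ring's centre and its grip point within the mat's outline (value of joint nip between 0.08 and 0.5 rad and x of spanner in the frame of mat between -0.12 and 0.12 m and y of spanner in the frame of mat between -0.16 and 0.16 m and x of grip in the frame of mat between -0.12 and 0.12 m and y of grip in the frame of mat between -0.16 and 0.16 m and z of spanner in the frame of mat below 0.008 m and angle between spanner's own z axis and vertical below 0.1 rad and linear speed of spanner below 0.02 m/s); the robot touches nothing.
It fails at once if the nut is overtightened (turned more than 0.5 rad beyond meeting the washer) (value of joint nip above 0.5 rad).
It fails at once if the spanner is heaved against a gusset with more than 30 N (contact force between spanner and gussets above 30 N).
It fails at once if something else on the bench is shifted by more than 40 mm (distance of any of screwdriver, small_spanner, mug, spray_can, crank_arm, cassette, steel_dish from where it was at the start of the episode above 0.04 m).
It also fails if it takes over 72 s, if anything falls off the work surface, if the arm or the gripper's body presses on something with over 40 N, if the wrist force passes 120 N, or if a joint passes its speed limit or range.

### The arm

A 7-joint arm with a two-finger parallel gripper is mounted at the origin on the work surface. World frame = base frame: x ahead of the robot, y to its left, z up, the work surface at z = 0. Lengths are in m, angles in rad, forces in N, time in s.
With the tool pointing down it reaches from about 0.425 to 0.825 m from the base axis. Payload 3.6 kg.
Tool frame: the origin (TCP) lies between the finger pads; the fingertips stand 25 mm ahead of it and the grasp point (between the pads) lies 6 mm ahead of it; z points along the fingers, y is the line along which they close (so a half turn about z gives the same grasp; the last joint's range is limited). The gripper opens to 93 mm and grips with 3 to 60 N. Pads are 15 mm wide; open, the fingers measure 128 mm over their backs; the gripper's body (75 mm by 188 mm) begins 65 mm behind the grasp point.
Start: joints at [1.208, 0.615, -0.013, 1.423, 0.008, 1.103, -0.04], TCP at [0.214, -0.614, 0.206] pointing down, gripper open.
Joint ranges: [-3.12, 3.12], [-0.3, 2.06], [-1.34, 1.32], [0.26, 2.42], [-1.36, 4.5], [0.01, 1.98], [-2.84, 2.84]. Speed limits (rad/s): [2.79, 2.79, 3.14, 3.14, 3.14, 3.14, 3.14].

### API

Orientations are given as a unit quaternion [w, x, y, z].
In Python, from bench import r, imaging, job, models gives the robot as it stands. The module is installed in compiled form; this text tells all that it offers.
- The arm moves only by the tool jog_arm, never from a script. Its argument "deltas" is a list of rows, each an object with "delta_pos": the shift along the tool's x, y, z in m, a list of three; "roll": the turn about the tool's z in rad. A call has exactly 5 rows; each row is the pose to reach, as a shift and turn from the pose commanded when the call began, along the tool's axes at that moment; what a row does not reach only later rows make up. A row lasts 1/10 s, in which the tool goes at most 50 mm and 8.59 degrees, less where a joint would pass 70% of its speed; a pose out of reach is approached as far as the arm can. A call with a gripper value outside its range is refused whole. "jaw" is the gripper's target within -1 to 1 (shut at 1, half-way at 0, fully open at -1), set as the call begins (left out, the last holds). The fingers move at their own pace and stop on an object; "newtons" is the grip in N (left out, the last holds). Time passes only in rows, so rows that repeat a pose let the fingers close, or fill a call up. It gives the time, the measured TCP pose, the force, the opening and the grip force at its end, in the units of the state.
- r.state(): the state, without advancing time (a new reading comes with each control period).
- imaging.get_image(name): name is "side" or "top" or "wrist"; returns a dict with "frame" (384x512x3 uint8, blue, green, red), "fov_y" (degrees; the focal length in pixels is half the picture's height over the tangent of half this angle, whatever the lens; pixels are square), "cx", "cy" (the principal point, pixels), "origin" and "attitude" of the camera in the world. Camera axes: x right, y down, z forward; pixel columns grow to the right and rows downward; lengths in m; the calibration is good to about 2 mm. A picture is of the moment at which its call begins. There is no depth.
- job.hand_in(): hands the job in; it is judged then, once.
Trained networks look in a picture, given as the dict that the camera call returned (one of the last four; its "shot" number tells which), for a name from the list of things; names that differ only in an ending like _2 or _b are one class to them, and where a whole thing is asked for, a point or a joint stands for the part that bears it (a point fixed in the world has none). Each returns a list of dicts, best first, with "conf" (0 to 1); they miss things now and then, are a little off and sometimes report something else, mostly with a low value. They report only what shows in the picture. A call takes as long as a camera call. They do not tell look-alikes from the thing itself.
- models.trace(picture, label): "region" (384x512 bool, what is visible of it) and "bbox" ([left, top, right, bottom] in pixels, round what is visible of it).
The state is a dict: "time": time; "joint_pos": joint angles; "joint_vel": joint speeds; "joint_torque": joint torques, N m; "tool_pos": TCP position; "tcp_rot": TCP orientation; "wrist_force": force on the tool from outside, world axes, zero at the start; "wrist_torque": the same for the moment, N m; "grip_width": finger opening in m; "grasp_force": force on a finger pad.
Only numpy, scipy, OpenCV 4.12 (cv2) and the standard library are available. Lean on these libraries where they do the work, as an engineer would, in place of code of your own. Each camera call takes 0.05 s, during which the arm holds its last target. There are 200 camera calls.

## Working session

There is one attempt and no reset: what is moved stays moved. The work goes in short steps, Python scripts to look and compute and a tool call to move; the robot and the scene stay as the last step left them, time stands still between calls to the robot, and variables do not carry over. Pictures are saved under pics/ and viewed, at most 10 in all, crops included, and the job is handed in when it is done.

Besides the shell and the picture viewer there is one more tool, called as name([rows], argument=value, ...), one row to a line, values as JSON. jog_arm: Moves the arm, as the interface text tells. Its arguments: {"type":"object","properties":{"deltas":{"type":"array"},"jaw":{"type":"number"},"newtons":{"type":"number"}},"required":["deltas"]}

```bash
mkdir -p pics; cat > h.py <<'E'
import numpy as np, cv2
from scipy.spatial.transform import Rotation as R
from bench import r, imaging, job, models
def rot(q): q=np.array(q,float); return R.from_quat([q[1],q[2],q[3],q[0]]).as_matrix() if q.size==4 else q.reshape(3,3)
def f(im): return im["frame"].shape[0]/2/np.tan(np.radians(im["fov_y"])/2)
def ray(im,u,v,z):
    d=rot(im["attitude"])@np.array([(u-im["cx"])/f(im),(v-im["cy"])/f(im),1]); o=np.array(im["origin"]); return o+d*(z-o[2])/d[2]
def proj(im,p):
    c=rot(im["attitude"]).T@(np.array(p)-im["origin"]); return c[:2]/c[2]*f(im)+[im["cx"],im["cy"]]
E
python3 - <<'E'
from h import *
s=r.state(); print(s)
ims=[]
for n in ["top","side","wrist"]:
    im=imaging.get_image(n); print(n,{k:v for k,v in im.items() if k!="frame"}); ims.append(im)
for im,n in zip(ims[:2],["top","side"]):
    for l in ["socket","gussets","nut","spanner","mat","screwdriver","small_spanner","mug","spray_can"]:
        for d in models.trace(im,l)[:3]:
            m=d["region"]; v,u=np.nonzero(m)
            print(n,l,round(d["conf"],2),np.round(d["bbox"]),u.mean().round(),v.mean().round(),np.round(ray(im,u.mean(),v.mean(),0.01),3))
cv2.imwrite("pics/a.png",cv2.resize(ims[0]["frame"],(768,576)))
cv2.imwrite("pics/b.png",cv2.resize(ims[1]["frame"],(768,576)))
E
```

```text
{'time': 0.0, 'joint_pos': array([ 1.20849668,  0.61592453, -0.01262892,  1.42489172,  0.00812051,
        1.10340072, -0.04038896]), 'joint_vel': array([ 7.79981214e-05, -5.25549711e-04,  4.10854010e-04, -1.00658182e-03,
       -1.46407409e-04,  5.83742686e-04, -1.13673898e-03]), 'joint_torque': array([-9.35942762e-05, -4.58932400e+01,  2.09047906e-01, -1.65741599e+01,
       -6.09572860e-02,  2.04374932e-02,  2.43914965e-04]), 'tool_pos': array([ 0.21392711, -0.61291199,  0.20468013]), 'tcp_rot': array([-1.26453551e-03,  9.85928981e-01,  1.67159766e-01, -2.38877129e-04]), 'wrist_force': array([-0.56941168,  0.33915002,  0.1476536 ]), 'wrist_torque': array([-0.05865857, -0.05351563,  0.03481454]), 'grasp_force': 0.0, 'grip_width': 0.0929373256175073}
top {'fov_y': 49.595742902493576, 'cx': 252.71720362815842, 'cy': 187.607455109896, 'origin': array([0.33433206, 0.0299675 , 1.47391641]), 'attitude': array([ 0.0388943 , -0.69801982,  0.71442755, -0.02913488]), 'shot': 1}
side {'fov_y': 56.580436603484856, 'cx': 254.25730168939225, 'cy': 184.0610164090509, 'origin': array([0.21137608, 
[... 1036 characters left out ...]
376.0 115.0 [ 0.728 -0.398  0.01 ]
side socket 0.8 [191. 199. 250. 256.] 221.0 228.0 [0.523 0.239 0.01 ]
side gussets 0.7 [200. 198. 246. 242.] 228.0 224.0 [0.503 0.219 0.01 ]
side spanner 0.58 [326. 126. 346. 164.] 332.0 143.0 [ 0.222 -0.282  0.01 ]
side spanner 0.49 [275. 120. 287. 155.] 280.0 142.0 [ 0.432 -0.235  0.01 ]
side mat 0.85 [235. 107. 301. 165.] 271.0 135.0 [ 0.478 -0.271  0.01 ]
side screwdriver 0.63 [246. 116. 254. 136.] 250.0 125.0 [ 0.579 -0.309  0.01 ]
side small_spanner 0.86 [228. 260. 263. 317.] 247.0 289.0 [0.376 0.424 0.01 ]
side mug 0.85 [198. 122. 224. 150.] 211.0 134.0 [ 0.725 -0.213  0.01 ]
side spray_can 0.59 [219.  76. 234. 120.] 227.0 96.0 [ 0.751 -0.497  0.01 ]
```

View pics/a.png

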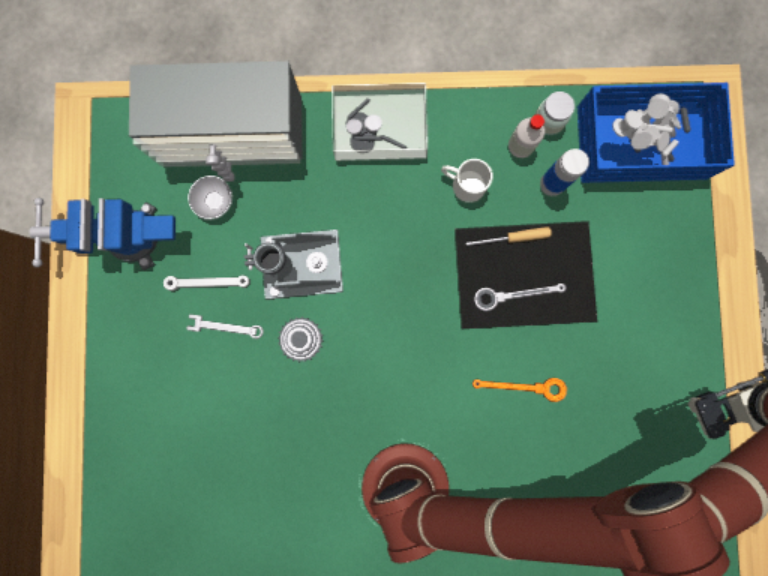

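```bash
python3 - <<'E'
from h import *
s=r.state(); print(np.round(rot(s["tcp_rot"]),3))
im=imaging.get_image("top")
for l in ["spanner","gussets","socket","mat"]:
    d=models.trace(im,l)[0]; m=d["region"]
    if l=="spanner":
        for d in models.trace(im,l)[:2]:
            v,u=np.nonzero(d["region"]); P=np.array([ray(im,a,b,0.012)[:2] for a,b in zip(u,v)]); c=P.mean(0); w,V=np.linalg.eigh(np.cov((P-c).T)); a=V[:,1]; t=(P-c)@a; print(c,a,t.min(),t.max(),im["frame"][v,u].mean(0), [np.ptp(((P-c)@V[:,0])[abs(t-q)<.01]) for q in (t.min()+.02,t.max()-.02)])
    else:
        print(l,cv2.minAreaRect(np.argwhere(m)[:,::-1].astype(np.float32)))
E
```

```text
[[ 0.944  0.33   0.   ]
 [ 0.33  -0.944  0.   ]
 [ 0.    -0.    -1.   ]]
[ 0.43698107 -0.25596154] [-0.13057993  0.99143779] -0.13027779485507582 0.08485205626195372 [160.03394256 157.43603133 158.93733681] [np.float64(0.018985019613884647), np.float64(0.05132557863439928)]
[0.48515099 0.46335616] [-0.01021955  0.99994778] -0.1038537630478228 0.09572207699834424 [207.01081081 209.82162162 208.17567568] [np.float64(0.021629861271974606), np.float64(0.03261134439955829)]
gussets ((202.5088653564453, 173.13275146484375), (37.184120178222656, 41.04222106933594), 86.18592071533203)
socket ((194.28277587890625, 176.39312744140625), (42.851470947265625, 64.11111450195312), 85.2363510131836)
mat ((349.4779052734375, 182.58010864257812), (67.95857238769531, 90.97933959960938), 86.98721313476562)
```

The view shows these lookalikes: the ring spanner on the mat with its head at px (324,199), which is plain steel with a round head and a 188 mm handle. The orange twin is at (370,260). The small double-ring spanner at (137,189) and the open-ended one at (150,218) are on the bench. I choose the one on the mat. The nut and stud are at (211,175), and the sleeve is to the left, so socket +x is roughly world +y. I'll go above the mat spanner and check it in a close crop.

jog_arm([
  {"delta_pos":[0.032,-0.023,0.006],"roll":-0.136},
  {"delta_pos":[0.064,-0.046,0.012],"roll":-0.272},
  {"delta_pos":[0.096,-0.069,0.018],"roll":-0.408},
  {"delta_pos":[0.128,-0.092,0.024],"roll":-0.544},
  {"delta_pos":[0.16,-0.114,0.03],"roll":-0.68},
], jaw=-0.3)

```text
time: 1.85
tool_pos: [0.3285, -0.452, 0.176]
tcp_rot: [0.0, 0.872, 0.489, 0.0]
wrist_force: [0.7, 0.4, -0.1]
grip_width: 0.0613
grasp_force: 0.0
```

jog_arm([
  {"delta_pos":[0.04,0.003,0],"roll":-0.136},
  {"delta_pos":[0.079,0.005,0],"roll":-0.272},
  {"delta_pos":[0.118,0.008,0],"roll":-0.408},
  {"delta_pos":[0.157,0.011,0],"roll":-0.544},
  {"delta_pos":[0.197,0.013,0],"roll":-0.68},
])

```text
time: 2.35
tool_pos: [0.4434, -0.2918, 0.1762]
tcp_rot: [0.0, 0.66, 0.752, -0.0]
wrist_force: [0.2, -0.4, -0.0]
grip_width: 0.0603
grasp_force: 0.0
```

jog_arm([
  {"delta_pos":[0,0,0],"roll":0},
  {"delta_pos":[0,0,0],"roll":0},
  {"delta_pos":[0,0,0],"roll":0},
  {"delta_pos":[0,0,0],"roll":0},
  {"delta_pos":[0,0,0],"roll":0},
])

```text
time: 2.85
tool_pos: [0.4417, -0.2939, 0.1758]
tcp_rot: [-0.0, 0.663, 0.749, -0.0]
wrist_force: [-0.4, -0.6, 0.5]
grip_width: 0.0604
grasp_force: 0.0
```

```bash
cat >> h.py <<'E'
def span(im,z=0.012,k=0):
    d=models.trace(im,"spanner")[k]; v,u=np.nonzero(d["region"]); P=np.array([ray(im,a,b,z)[:2] for a,b in zip(u,v)]); c=P.mean(0)
    w,V=np.linalg.eigh(np.cov((P-c).T)); a=V[:,1]; t=(P-c)@a
    if np.median(t)<0: a,t=-a,-t   # centroid vs heavy end
    return d["conf"],d["bbox"],c,a,t.min(),t.max()
def tool():
    s=r.state(); M=rot(s["tcp_rot"]); return s,M
E
python3 - <<'E'
from h import *
s,M=tool(); print(s["time"],s["tool_pos"],np.round(M,3),s["grip_width"],s["joint_pos"].round(2))
im=imaging.get_image("wrist"); 
for k in range(len(models.trace(im,"spanner"))): print(span(im,k=k))
cv2.imwrite("pics/c.png",im["frame"])
E
```

```text
2.85 [ 0.44174519 -0.2939489   0.17578608] [[-0.122  0.993 -0.   ]
 [ 0.993  0.122 -0.   ]
 [-0.    -0.001 -1.   ]] 0.060370838922359345 [ 0.82  0.49 -0.41  1.8   0.24  0.9   0.43]
(0.84, [229.3, 72.6, 280.6, 244.3], array([ 0.435644  , -0.25088574]), array([-0.13239651,  0.99119683]), np.float64(-0.13552261595955167), np.float64(0.07861554894080382))
(0.81, [50.8, 39.9, 99.4, 219.4], array([ 0.22574022, -0.28176877]), array([-0.11399369, -0.99348147]), np.float64(-0.11879188638930502), np.float64(0.09523758358196055))
```

View pics/c.png

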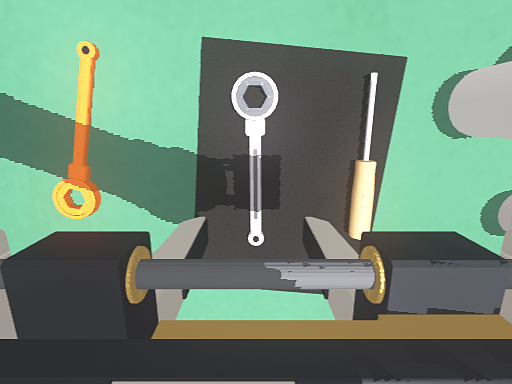

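The close view shows the steel ring spanner with its hex head at (255,96) and handle end at (256,240), lying between the fingers. The orange twin is at (76,198) and the screwdriver at (365,160). The tool is already over the grip point, so I'll descend and grip.

jog_arm([
  {"delta_pos":[0,0,0.035],"roll":-0.01},
  {"delta_pos":[0,0,0.07],"roll":-0.01},
  {"delta_pos":[0,0,0.105],"roll":-0.01},
  {"delta_pos":[0,0,0.13],"roll":-0.01},
  {"delta_pos":[0,0,0.147],"roll":-0.01},
])

```text
time: 3.55
tool_pos: [0.4416, -0.2923, 0.0269]
tcp_rot: [-0.001, 0.658, 0.753, -0.0]
wrist_force: [0.6, -0.3, -0.2]
grip_width: 0.0606
grasp_force: 0.0
```

jog_arm([
  {"delta_pos":[0,0,0],"roll":0},
  {"delta_pos":[0,0,0],"roll":0},
  {"delta_pos":[0,0,0],"roll":0},
  {"delta_pos":[0,0,0],"roll":0},
  {"delta_pos":[0,0,0],"roll":0},
], jaw=1, newtons=55)

```text
time: 4.05
tool_pos: [0.443, -0.2931, 0.0298]
tcp_rot: [0.001, 0.658, 0.753, 0.0]
wrist_force: [-0.2, 0.0, 0.1]
grip_width: 0.025
grasp_force: 0.0
```

jog_arm([
  {"delta_pos":[0,0,0],"roll":0},
  {"delta_pos":[0,0,0],"roll":0},
  {"delta_pos":[0,0,-0.01],"roll":0},
  {"delta_pos":[0,0,-0.03],"roll":0},
  {"delta_pos":[0,0,-0.05],"roll":0},
])

```text
time: 4.55
tool_pos: [0.4424, -0.2925, 0.0798]
tcp_rot: [-0.0, 0.658, 0.753, 0.0]
wrist_force: [-0.4, 0.7, 0.4]
grip_width: 0.0002
grasp_force: 0.0
```

```bash
python3 - <<'E'
from h import *
im=imaging.get_image("top")
d=models.trace(im,"gussets")[0]; 
for l in ["gussets","socket","nut"]:
    for d in models.trace(im,l)[:2]:
        print(l,d["conf"],d["bbox"])
        if l!="nut":
            m=d["region"].astype(np.uint8); print(cv2.boxPoints(cv2.minAreaRect(np.argwhere(m)[:,::-1].astype(np.float32))))
print("stud",ray(im,211,175,.03)); 
c=im["frame"][140:212,150:240]; cv2.imwrite("pics/d.png",cv2.resize(c,None,fx=8,fy=8,interpolation=cv2.INTER_CUBIC))
s,M=tool(); print(s)
E
```

```text
gussets 0.69 [184.4, 154.7, 223.3, 192.2]
[[180.8363  156.46216]
 [220.86325 153.87979]
 [223.12024 188.86322]
 [183.09329 191.44559]]
socket 0.81 [163.3, 150.0, 229.7, 200.5]
[[161.13414 159.2073 ]
 [224.0244  152.21951]
 [228.60976 193.48782]
 [165.7195  200.47562]]
socket 0.27 [335.7, 149.2, 361.9, 159.6]
[[337.43997 155.08002]
 [364.73996 151.18002]
 [365.55997 156.92001]
 [338.25998 160.82   ]]
stud [0.52187187 0.19360594 0.03      ]
{'time': 4.8, 'joint_pos': array([ 0.77473243,  0.62144293, -0.35243817,  1.90338496,  0.32814182,
        0.67370354,  0.3588996 ]), 'joint_vel': array([-2.12032337e-03,  1.68687155e-02,  3.59083838e-03,  8.26700265e-03,
       -2.65358830e-03,  1.66443996e-03,  5.19273461e-05]), 'joint_torque': array([-3.72208407e-03, -4.02267408e+01, -3.29591699e+00, -1.11869225e+01,
       -3.85001348e-02,  2.32557440e-02, -1.12379596e-04]), 'tool_pos': array([ 0.44209344, -0.29263906,  0.07862122]), 'tcp_rot': array([-3.08524021e-04,  6.57835986e-01,  7.53161141e-01, -1.24569360e-04]), 'wrist_force': array([0.59825024, 0.39410846, 1.13264836]), 'wrist_torque': array([-0.10140919, -0.09236595, -0.0415193 ]), 'grasp_force': 0.0, 'grip_width': 0.00047525314220156023}
```

View pics/d.png

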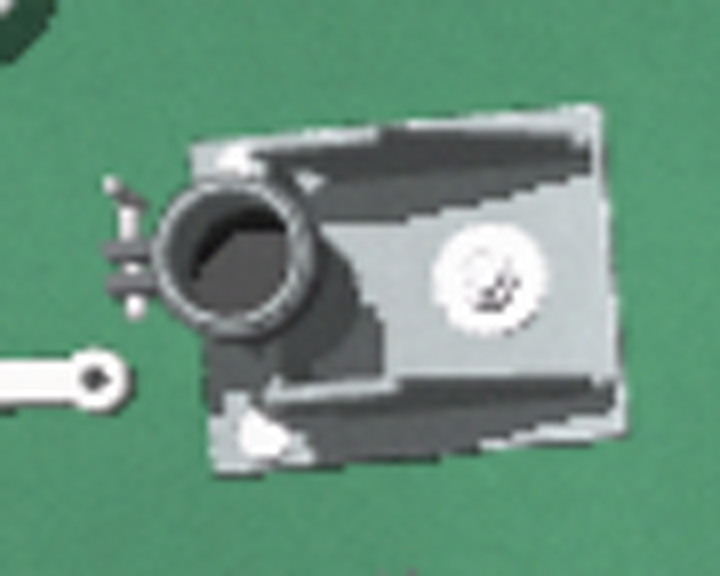

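The picture shows the socket with its washer and nut at (211.3,174.8), the sleeve at (179,172), and the open side to the right. The fingers shut too late and missed the bar, so I'll rise, reopen and look.

jog_arm([
  {"delta_pos":[0,0,-0.03],"roll":0},
  {"delta_pos":[0,0,-0.06],"roll":0},
  {"delta_pos":[0,0,-0.09],"roll":0},
  {"delta_pos":[0,0,-0.09],"roll":0},
  {"delta_pos":[0,0,-0.09],"roll":0},
], jaw=-0.3)

```text
time: 5.3
tool_pos: [0.442, -0.2926, 0.1682]
tcp_rot: [-0.0, 0.658, 0.753, -0.0]
wrist_force: [0.4, -0.7, -0.7]
grip_width: 0.0356
grasp_force: 0.0
```

```bash
python3 - <<'E'
from h import *
s,M=tool(); print(s["time"],s["tool_pos"],np.round(M,3),s["grip_width"])
im=imaging.get_image("wrist"); 
print(span(im)); c=span(im); ring=c[2]+c[3]*(c[5]-.027); print("grip",ring-.095*c[3])
E
```

```text
5.3 [ 0.44204982 -0.29259935  0.16822232] [[-0.135  0.991 -0.001]
 [ 0.991  0.135  0.   ]
 [ 0.    -0.001 -1.   ]] 0.03560301550453868
(0.84, [230.5, 71.7, 281.9, 247.7], array([ 0.43578447, -0.25043105]), array([-0.12668624,  0.99194284]), np.float64(-0.1366196129962495), np.float64(0.07835124625997346))
grip [ 0.44131416 -0.29372812]
```

jog_arm([
  {"delta_pos":[-0.001,-0.001,0.035],"roll":0.005},
  {"delta_pos":[-0.001,-0.001,0.07],"roll":0.005},
  {"delta_pos":[-0.001,-0.001,0.105],"roll":0.005},
  {"delta_pos":[-0.001,-0.001,0.127],"roll":0.005},
  {"delta_pos":[-0.001,-0.001,0.139],"roll":0.005},
])

```text
time: 5.95
tool_pos: [0.4397, -0.2926, 0.0267]
tcp_rot: [-0.003, 0.66, 0.752, -0.0]
wrist_force: [-0.3, 0.4, -0.3]
grip_width: 0.0604
grasp_force: 0.0
```

jog_arm([
  {"delta_pos":[0,0,0],"roll":0},
  {"delta_pos":[0,0,0],"roll":0},
  {"delta_pos":[0,0,0],"roll":0},
  {"delta_pos":[0,0,0],"roll":0},
  {"delta_pos":[0,0,0],"roll":0},
], jaw=1, newtons=55)

```text
time: 6.45
tool_pos: [0.4421, -0.2942, 0.0307]
tcp_rot: [0.001, 0.66, 0.751, 0.0]
wrist_force: [-0.7, -0.6, -0.8]
grip_width: 0.0252
grasp_force: 0.0
```

jog_arm([
  {"delta_pos":[0,0,0],"roll":0},
  {"delta_pos":[0,0,0],"roll":0},
  {"delta_pos":[0,0,0],"roll":0},
  {"delta_pos":[0,0,0],"roll":0},
  {"delta_pos":[0,0,0],"roll":0},
])

```text
time: 6.95
tool_pos: [0.4417, -0.2938, 0.0298]
tcp_rot: [-0.0, 0.66, 0.752, 0.0]
wrist_force: [-0.7, -0.7, -0.5]
grip_width: 0.0003
grasp_force: 0.0
```

```bash
python3 - <<'E'
from h import *
im=imaging.get_image("side"); w=imaging.get_image("wrist")
c=im["frame"][90:190,200:340]; a=cv2.resize(c,(800,571),interpolation=cv2.INTER_CUBIC)[:, :]
b=w["frame"]
out=np.zeros((600,800,3),np.uint8); out[:300,:400]=cv2.resize(b,(400,300)); out[:300,400:]=cv2.resize(im["frame"][80:200,190:350],(400,300)); out[300:,:]=cv2.resize(imaging.get_image("top")["frame"][150:240,300:420],(800,300))
cv2.imwrite("pics/e.png",out)
s,M=tool(); print(s["tool_pos"],proj(im,s["tool_pos"]),proj(im,s["tool_pos"]-[0,0,.025]),span(im),span(imaging.get_image("wrist")))
E
```

```text
[ 0.44169891 -0.2938035   0.02984038] [280.67893443 128.92152537] [280.45818916 133.58631732] (0.77, [325.3, 125.4, 344.3, 161.3], array([ 0.22074061, -0.29004235]), array([-0.08671567, -0.9962331 ]), np.float64(-0.1364384889568863), np.float64(0.08845298774279872)) (0.82, [213.4, 29.0, 300.3, 316.8], array([ 0.43190354, -0.21971584]), array([-0.12744804,  0.99184525]), np.float64(-0.16347166810001085), np.float64(0.04842377615224368))
```

View pics/e.png

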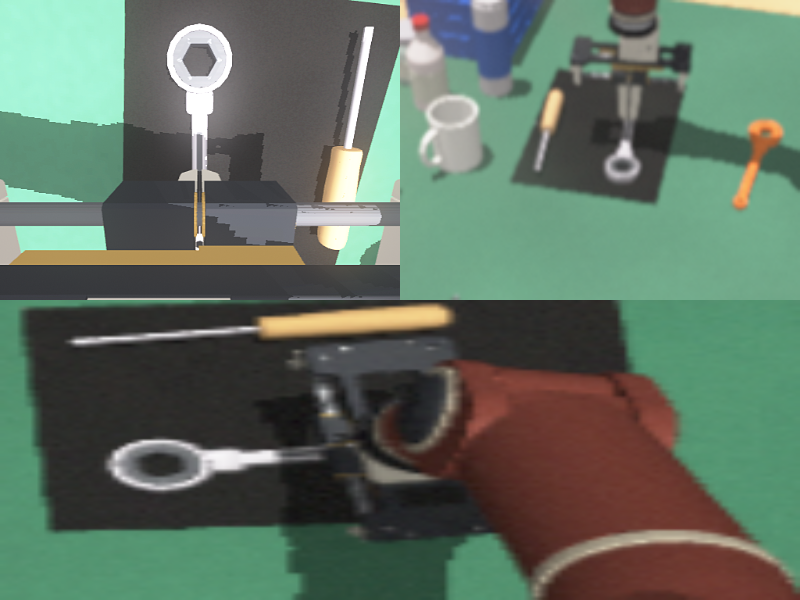

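The wrist view shows the bar running under or between the closed fingers at about (256,230). The opening reads 0, so I'll crop that region to see which it is.

```bash
python3 - <<'E'
from h import *
w=imaging.get_image("wrist")
cv2.imwrite("pics/f.png",cv2.resize(w["frame"][180:330,170:340],(680,600),interpolation=cv2.INTER_CUBIC))
s,M=tool();p=s["tool_pos"]
for dz in (0,-.006,-.025): print(proj(w,p+[0,0,dz]), proj(w,p+M[:,1]*.007+[0,0,dz]))
E
```

```text
[254.59103288 223.44190995] [264.91972639 223.43486067]
[254.60434082 220.40371446] [264.62363337 220.39682694]
[254.64167851 211.87954004] [263.79289561 211.87312264]
```

View pics/f.png

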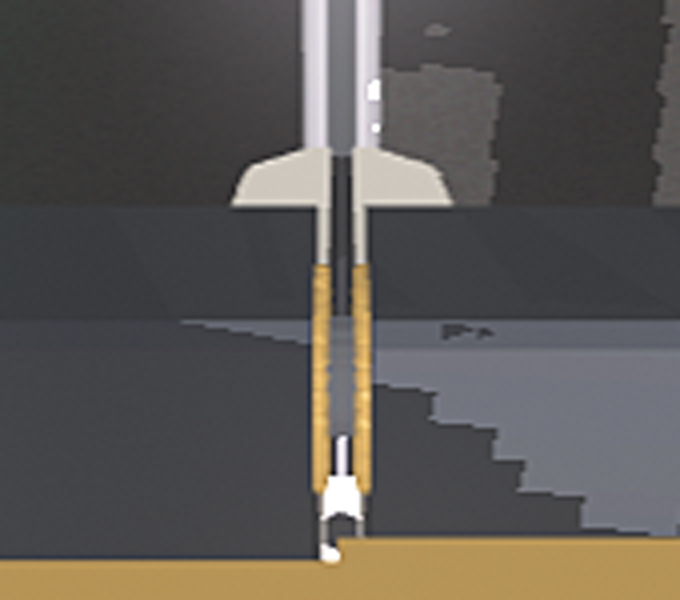

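The crop shows the fingertips cutting off the bar at row 217, with the finger gap narrower than the bar. The tips are therefore above the bar, standing higher than the tool pose suggests. I'll open and feel downward in small steps.

jog_arm([
  {"delta_pos":[0,0,0],"roll":0},
  {"delta_pos":[0,0,0],"roll":0},
  {"delta_pos":[0,0,0],"roll":0},
  {"delta_pos":[0,0,0],"roll":0},
  {"delta_pos":[0,0,0],"roll":0},
], jaw=-0.3)

```text
time: 7.8
tool_pos: [0.4417, -0.2938, 0.0299]
tcp_rot: [-0.0, 0.66, 0.752, 0.0]
wrist_force: [0.6, -0.8, 0.1]
grip_width: 0.0359
grasp_force: 0.0
```

jog_arm([
  {"delta_pos":[0,0,0.001],"roll":0},
  {"delta_pos":[0,0,0.002],"roll":0},
  {"delta_pos":[0,0,0.003],"roll":0},
  {"delta_pos":[0,0,0.004],"roll":0},
  {"delta_pos":[0,0,0.004],"roll":0},
])

```text
time: 8.3
tool_pos: [0.4416, -0.2937, 0.0256]
tcp_rot: [-0.0, 0.66, 0.752, 0.0]
wrist_force: [0.4, -0.2, 0.2]
grip_width: 0.0604
grasp_force: 0.0
```

```bash
python3 - <<'E'
from h import *
w=imaging.get_image("wrist");im=imaging.get_image("side")
s,M=tool();print(s["tool_pos"],s["wrist_force"],s["grip_width"])
out=np.zeros((600,800,3),np.uint8)
out[:,:480]=cv2.resize(w["frame"][130:330,170:330],(480,600),interpolation=cv2.INTER_CUBIC)
out[:,480:]=cv2.resize(im["frame"][90:165,255:295],(320,600),interpolation=cv2.INTER_CUBIC)
cv2.imwrite("pics/g.png",out)
E
```

```text
[ 0.44168168 -0.29380105  0.02581699] [-0.17123501 -0.62347591  0.42969279] 0.06029754259109109
```

View pics/g.png

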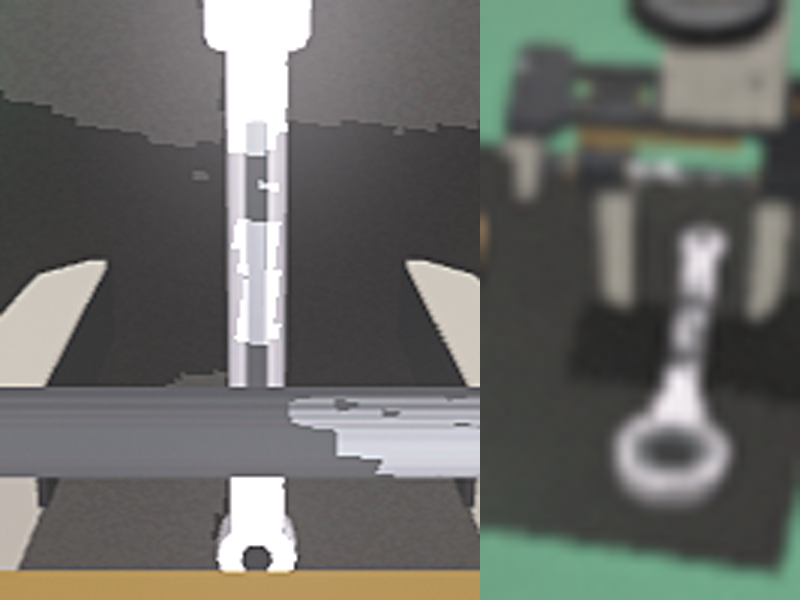

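```bash
python3 - <<'E'
from h import *
w=imaging.get_image("wrist"); s,M=tool(); f0=f(w); A=rot(w["attitude"]); o=np.array(w["origin"])
z=f0*.0603/100.7
P=o+A@(np.array([(255.5-w["cx"])/f0,(217-w["cy"])/f0,1])*z); print("depth",z,P,M.T@(P-s["tool_pos"]))
print(np.round(M.T@(o-s["tool_pos"]),3), np.round(M.T@A,3)); print(s["tool_pos"], s["time"])
t=M.T@A
E
```

```text
depth 0.16655660912280051 [ 0.44075911 -0.28234034  0.04559651] [ 0.01150727  0.00054401 -0.01973836]
[ 0.067  0.    -0.178] [[-0.001 -0.97  -0.242]
 [ 1.    -0.001 -0.001]
 [ 0.    -0.242  0.97 ]]
[ 0.44171224 -0.29381928  0.02585717] 8.45
```

Both views put the fingertips at about the reported TCP height, roughly 25 mm higher than described. I'll keep feeling down slowly.

jog_arm([
  {"delta_pos":[0,0,0.002],"roll":0},
  {"delta_pos":[0,0,0.004],"roll":0},
  {"delta_pos":[0,0,0.006],"roll":0},
  {"delta_pos":[0,0,0.008],"roll":0},
  {"delta_pos":[0,0,0.008],"roll":0},
])

```text
time: 8.95
tool_pos: [0.4415, -0.2937, 0.0175]
tcp_rot: [-0.0, 0.66, 0.752, -0.0]
wrist_force: [-0.7, 0.9, 0.1]
grip_width: 0.0606
grasp_force: 0.0
```

jog_arm([
  {"delta_pos":[0,0,0.002],"roll":0},
  {"delta_pos":[0,0,0.003],"roll":0},
  {"delta_pos":[0,0,0.005],"roll":0},
  {"delta_pos":[0,0,0.005],"roll":0},
  {"delta_pos":[0,0,0.005],"roll":0},
])

```text
time: 9.45
tool_pos: [0.4417, -0.2938, 0.0128]
tcp_rot: [-0.0, 0.66, 0.752, 0.0]
wrist_force: [-0.9, 0.1, -0.2]
grip_width: 0.0606
grasp_force: 0.0
```

```bash
python3 - <<'E'
from h import *
w=imaging.get_image("wrist");im=imaging.get_image("side")
s,M=tool();print(s["time"],s["tool_pos"],s["wrist_force"],s["grip_width"])
out=np.zeros((600,800,3),np.uint8)
out[:,:480]=cv2.resize(w["frame"][130:330,170:330],(480,600),interpolation=cv2.INTER_CUBIC)
out[:,480:]=cv2.resize(im["frame"][90:165,255:295],(320,600),interpolation=cv2.INTER_CUBIC)
cv2.imwrite("pics/h.png",out)
E
```

```text
9.55 [ 0.44174874 -0.29384581  0.01291445] [ 1.10316464 -0.27701628  0.30911378] 0.06039032737865627
```

View pics/h.png

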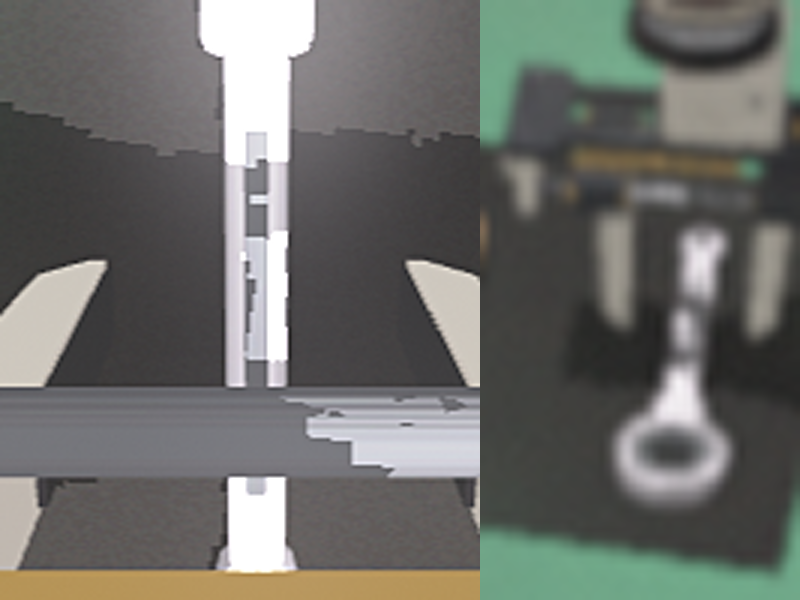

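Tips in the side view are at about row 131.7, so z is roughly 15 mm, still above the mat. A bit further down, then.

jog_arm([
  {"delta_pos":[0,0,0.001],"roll":0},
  {"delta_pos":[0,0,0.002],"roll":0},
  {"delta_pos":[0,0,0.003],"roll":0},
  {"delta_pos":[0,0,0.004],"roll":0},
  {"delta_pos":[0,0,0.004],"roll":0},
])

```text
time: 10.05
tool_pos: [0.4416, -0.2938, 0.0087]
tcp_rot: [-0.0, 0.66, 0.752, 0.0]
wrist_force: [-0.7, -0.5, 0.6]
grip_width: 0.0605
grasp_force: 0.0
```

jog_arm([
  {"delta_pos":[0,0,0.001],"roll":0},
  {"delta_pos":[0,0,0.0015],"roll":0},
  {"delta_pos":[0,0,0.002],"roll":0},
  {"delta_pos":[0,0,0.0025],"roll":0},
  {"delta_pos":[0,0,0.0025],"roll":0},
], jaw=1, newtons=55)

```text
time: 10.55
tool_pos: [0.4417, -0.2938, 0.0063]
tcp_rot: [-0.0, 0.66, 0.752, 0.0]
wrist_force: [-0.2, -0.8, -0.9]
grip_width: 0.0248
grasp_force: 0.0
```

jog_arm([
  {"delta_pos":[0,0,0],"roll":0},
  {"delta_pos":[0,0,0],"roll":0},
  {"delta_pos":[0,0,0],"roll":0},
  {"delta_pos":[0,0,0],"roll":0},
  {"delta_pos":[0,0,0],"roll":0},
])

```text
time: 11.05
tool_pos: [0.4417, -0.2938, 0.0064]
tcp_rot: [-0.0, 0.66, 0.752, 0.0]
wrist_force: [0.1, 0.3, -0.1]
grip_width: 0.0007
grasp_force: 0.0
```

jog_arm([
  {"delta_pos":[0,0,0.0015],"roll":0},
  {"delta_pos":[0,0,0.003],"roll":0},
  {"delta_pos":[0,0,0.004],"roll":0},
  {"delta_pos":[0,0,0.004],"roll":0},
  {"delta_pos":[0,0,0.004],"roll":0},
])

```text
time: 11.55
tool_pos: [0.4417, -0.2938, 0.0027]
tcp_rot: [0.0, 0.66, 0.752, -0.0]
wrist_force: [-0.4, 0.4, 5.0]
grip_width: 0.0004
grasp_force: 2.3
```

```bash
python3 - <<'E'
from h import *
im=imaging.get_image("side");w=imaging.get_image("wrist")
s,M=tool();print(s["time"],s["tool_pos"],s["wrist_force"],s["grip_width"])
out=np.zeros((600,800,3),np.uint8)
out[:,:480]=cv2.resize(w["frame"][130:330,170:330],(480,600),interpolation=cv2.INTER_CUBIC)
out[:,480:]=cv2.resize(im["frame"][90:165,255:295],(320,600),interpolation=cv2.INTER_CUBIC)
cv2.imwrite("pics/i.png",out)
E
```

```text
11.65 [ 0.44164739 -0.29382557  0.00268546] [-1.32878185  0.52260359  4.88496888] 0.00045663553672270187
```

View pics/i.png

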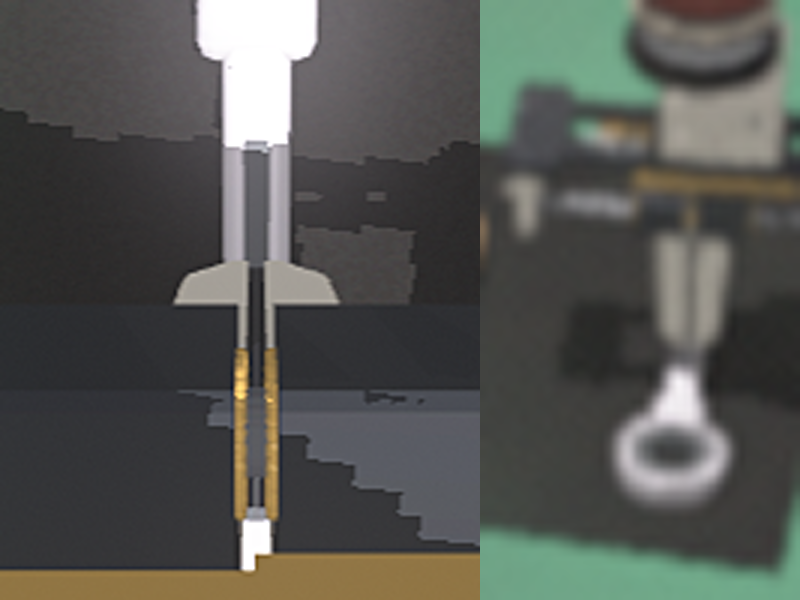

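The closed tips touch the bar top with 5 N at TCP z = 2.7 mm, so the tips are really 13 mm above the reported TCP. From here I'll use tip z = TCP z + 13 mm. I'll open, go down to TCP z ≈ -8.5 mm and grip.

jog_arm([
  {"delta_pos":[0,0,-0.004],"roll":0},
  {"delta_pos":[0,0,-0.004],"roll":0},
  {"delta_pos":[0,0,-0.004],"roll":0},
  {"delta_pos":[0,0,-0.004],"roll":0},
  {"delta_pos":[0,0,-0.004],"roll":0},
], jaw=-0.1)

```text
time: 12.15
tool_pos: [0.4416, -0.2938, 0.0062]
tcp_rot: [-0.0, 0.66, 0.752, 0.0]
wrist_force: [-0.3, 0.9, -0.0]
grip_width: 0.0359
grasp_force: 0.0
```

jog_arm([
  {"delta_pos":[0,0,0.004],"roll":0},
  {"delta_pos":[0,0,0.008],"roll":0},
  {"delta_pos":[0,0,0.012],"roll":0},
  {"delta_pos":[0,0,0.015],"roll":0},
  {"delta_pos":[0,0,0.015],"roll":0},
])

```text
time: 12.65
tool_pos: [0.4415, -0.2937, -0.0091]
tcp_rot: [-0.0, 0.66, 0.752, -0.0]
wrist_force: [-0.6, 0.2, 0.2]
grip_width: 0.0512
grasp_force: 0.0
```

jog_arm([
  {"delta_pos":[0,0,0],"roll":0},
  {"delta_pos":[0,0,0],"roll":0},
  {"delta_pos":[0,0,0],"roll":0},
  {"delta_pos":[0,0,0],"roll":0},
  {"delta_pos":[0,0,0],"roll":0},
], jaw=1)

```text
time: 13.15
tool_pos: [0.4417, -0.2939, -0.0085]
tcp_rot: [0.0, 0.66, 0.752, 0.0]
wrist_force: [-0.0, -0.8, -0.4]
grip_width: 0.0156
grasp_force: 0.0
```

jog_arm([
  {"delta_pos":[0,0,0],"roll":0},
  {"delta_pos":[0,0,0],"roll":0},
  {"delta_pos":[0,0,0],"roll":0},
  {"delta_pos":[0,0,0],"roll":0},
  {"delta_pos":[0,0,0],"roll":0},
])

```text
time: 13.65
tool_pos: [0.4417, -0.2939, -0.0086]
tcp_rot: [0.0, 0.66, 0.752, 0.0]
wrist_force: [-0.0, -0.3, 0.7]
grip_width: 0.0134
grasp_force: 55.0
```

Gripped at 13.4 mm and 55 N. I'll lift it and carry it to a viewing position beside the nut.

jog_arm([
  {"delta_pos":[0,0,-0.015],"roll":0},
  {"delta_pos":[0,0,-0.035],"roll":0},
  {"delta_pos":[0,0,-0.06],"roll":0},
  {"delta_pos":[0,0,-0.085],"roll":0},
  {"delta_pos":[0,0,-0.11],"roll":0},
])

```text
time: 14.15
tool_pos: [0.4406, -0.2935, 0.1015]
tcp_rot: [-0.001, 0.66, 0.752, -0.0]
wrist_force: [-0.2, -0.3, -3.4]
grip_width: 0.013
grasp_force: 55.0
```

jog_arm([
  {"delta_pos":[0.03,0.006,0],"roll":0},
  {"delta_pos":[0.07,0.014,0],"roll":0},
  {"delta_pos":[0.11,0.022,0],"roll":0},
  {"delta_pos":[0.15,0.03,0],"roll":0},
  {"delta_pos":[0.19,0.038,0],"roll":0},
])

```text
time: 14.65
tool_pos: [0.4537, -0.0991, 0.1008]
tcp_rot: [-0.001, 0.66, 0.751, -0.0]
wrist_force: [1.1, -0.1, -3.3]
grip_width: 0.0133
grasp_force: 55.0
```

jog_arm([
  {"delta_pos":[0.04,0.008,0],"roll":0},
  {"delta_pos":[0.08,0.016,0],"roll":0},
  {"delta_pos":[0.12,0.024,0],"roll":0},
  {"delta_pos":[0.16,0.032,0],"roll":0},
  {"delta_pos":[0.197,0.04,0],"roll":0},
])

```text
time: 15.15
tool_pos: [0.4677, 0.1016, 0.1008]
tcp_rot: [-0.001, 0.659, 0.752, -0.001]
wrist_force: [0.4, -0.4, -3.2]
grip_width: 0.0133
grasp_force: 55.0
```

jog_arm([
  {"delta_pos":[0,0,0],"roll":0},
  {"delta_pos":[0,0,0],"roll":0},
  {"delta_pos":[0,0,0],"roll":0},
  {"delta_pos":[0,0,0],"roll":0},
  {"delta_pos":[0,0,0],"roll":0},
])

```text
time: 15.65
tool_pos: [0.4687, 0.0985, 0.1012]
tcp_rot: [0.0, 0.661, 0.751, -0.0]
wrist_force: [0.8, 0.8, -4.1]
grip_width: 0.0132
grasp_force: 55.0
```

```bash
python3 - <<'E'
from h import *
w=imaging.get_image("wrist");im=imaging.get_image("top")
s,M=tool();print(s["time"],s["tool_pos"],np.round(M,3),s["wrist_force"],s["grip_width"],s["grasp_force"],s["joint_pos"].round(2))
for d in models.trace(w,"nut")[:3]: print("nut",d["conf"],d["bbox"],d["region"].sum())
for d in models.trace(w,"spanner")[:2]: print("sp",d["conf"],d["bbox"])
print("washer top",ray(im,211.3,174.8,.016),"sleeve",ray(im,179.4,172.2,.158))
cv2.imwrite("pics/j.png",cv2.resize(w["frame"],(800,600),interpolation=cv2.INTER_CUBIC))
np.save("w.npy",w["frame"])
E
```

```text
15.75 [0.46885214 0.09907225 0.10135961] [[-0.128  0.992 -0.   ]
 [ 0.992  0.128 -0.   ]
 [-0.    -0.    -1.   ]] [-0.14734737 -0.48748356 -2.32019904] 0.013110425629871574 54.99851882457733 [-0.02  0.52 -0.34  2.02  0.28  0.64 -0.41]
nut 0.6 [313.3, 81.3, 343.0, 108.9] 355
sp 0.71 [201.8, 6.6, 310.5, 318.8]
washer top [0.52437776 0.19411975 0.016     ] sleeve [0.516752   0.28028436 0.158     ]
```

View pics/j.png

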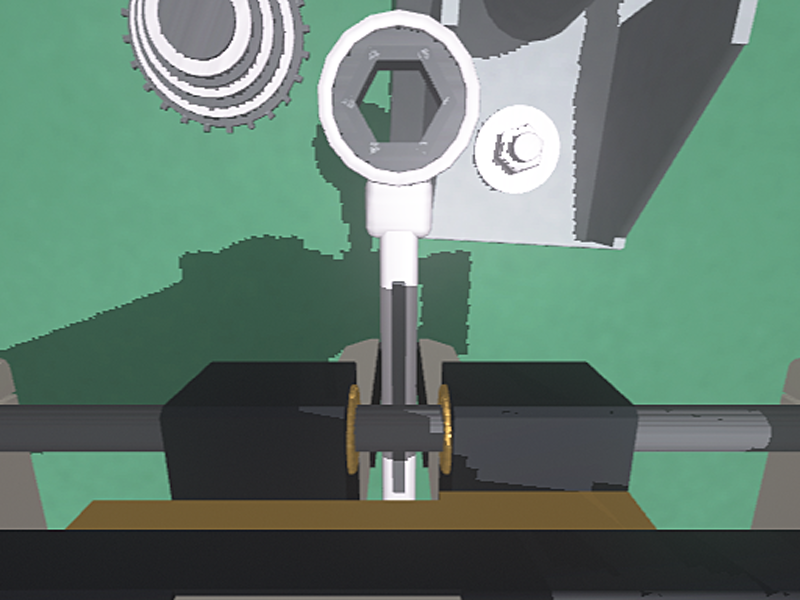

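The wrist view shows the ring at (257,65), its hex flats square to the handle. The washer and nut are at (331,95), nearly saturated, with the gusset to the right and the cassette at top left clear. I'll go a bit lower for the last close crop to get the nut's angle.

jog_arm([
  {"delta_pos":[0,0,0.01],"roll":0},
  {"delta_pos":[0,0,0.02],"roll":0},
  {"delta_pos":[0,0,0.03],"roll":0},
  {"delta_pos":[0,0,0.035],"roll":0},
  {"delta_pos":[0,0,0.035],"roll":0},
])

```text
time: 16.35
tool_pos: [0.468, 0.0999, 0.0652]
tcp_rot: [-0.001, 0.66, 0.752, -0.001]
wrist_force: [0.8, -0.1, -3.6]
grip_width: 0.0137
grasp_force: 55.0
```

```bash
python3 - <<'E'
from h import *
w=imaging.get_image("wrist");s,M=tool();print(s["time"],s["tool_pos"],s["wrist_force"])
d=models.trace(w,"nut"); print([(x["conf"],x["bbox"]) for x in d[:2]])
F=w["frame"]; u0,v0,u1,v1=np.array(d[0]["bbox"]).astype(int); c=F[v0-16:v1+16,u0-16:u1+16]; print(u0-16,v0-16,c.shape)
# metric top-down rectification of plane z=.022 about nut, tool axes
n=ray(w,(u0+u1)/2,(v0+v1)/2,.022); print("nut bbox centre",n)
g=np.linspace(.035,-.035,600); h=np.linspace(-.035,.035,600)
def rect(z):
    X,Y=np.meshgrid(g*0+h,g); P=n+X[...,None]*[0,-1,0]+Y[...,None]*[1,0,0]; P[...,2]=z   # right=-y, up=+x
    C=(P-np.array(w["origin"]))@rot(w["attitude"]); return cv2.remap(F,(C[...,0]/C[...,2]*f(w)+w["cx"]).astype(np.float32),(C[...,1]/C[...,2]*f(w)+w["cy"]).astype(np.float32),cv2.INTER_CUBIC)
o=rect(.0245); gsc=o.max(2).astype(float); print(np.percentile(gsc,[1,10,50,90,99]))
m=np.clip((cv2.cvtColor(o,cv2.COLOR_BGR2GRAY).astype(float)/255)**3*255,0,255).astype(np.uint8)
cv2.imwrite("pics/k.png",m)
np.savez("k.npz",n=n)
E
```

```text
16.4 [0.46851239 0.10005772 0.06579612] [ 0.35719515 -0.47138528 -3.84547215]
[(0.89, [328.7, 77.0, 360.6, 107.7])]
312 61 (62, 64, 3)
nut bbox centre [0.5229699  0.19631416 0.022     ]
[113. 155. 221. 255. 255.]
```

View pics/k.png

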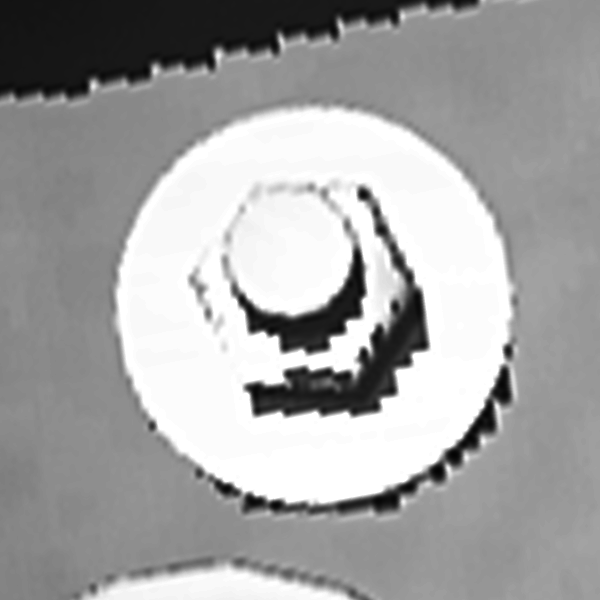

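The crop is rectified in plane z = 24.5 mm, with up = +x, right = -y and 8.57 px/mm. The nut hexagon has vertices at about (190,278) and (412,280), with horizontal flats top and bottom, so a flat normal lies at about -1° world. The stud is at (290,250) and the washer centre at (314,306). I'll work out the centres, the in-hand ring position and the move.

```bash
python3 - <<'E'
from h import *
w=imaging.get_image("wrist");s,M=tool();p=s["tool_pos"];o=np.array(w["origin"])
n=np.load("k.npz")["n"]
def pt(u,v,z):
    P=np.array([n[0]+(300-v)/8.57e3, n[1]-(u-300)/8.57e3,.0245]); return o+(P-o)*(z-o[2])/(P[2]-o[2])
print("washer",pt(314.5,306,.012),"nut",pt(301,280,.021),"stud",pt(290,250,.033))
# ring: fit circle to head outline in current wrist image at z of mid head
und=p[2]+.0115
d=models.trace(w,"spanner")[0]; m=d["region"].astype(np.uint8); print(d["conf"],d["bbox"])
v,u=np.nonzero(m); 
# head: largest inscribed circle of filled mask
cs,_=cv2.findContours(m,cv2.RETR_EXTERNAL,cv2.CHAIN_APPROX_NONE); k=np.zeros_like(m); cv2.drawContours(k,cs,-1,1,-1); k=cv2.copyMakeBorder(k,1,1,1,1,cv2.BORDER_CONSTANT)
D=cv2.distanceTransform(k,cv2.DIST_L2,5); j=np.unravel_index(D.argmax(),D.shape); cu,cv_=j[1]-1,j[0]-1; print("head px",cu,cv_,D.max())
for z in (und+.010,und+.013): 
    q=ray(w,cu,cv_,z); print("ring in tool",M.T@(q-p))
# earlier frame j
print("nb tool yaw",np.degrees(np.arctan2(M[1,0],M[0,0])),p)
E
```

```text
washer [0.5257847  0.19623497 0.012     ] nut [0.5263362  0.19667418 0.021     ] stud [0.52616089 0.19627359 0.033     ]
0.57 [204.1, 4.4, 310.3, 318.5]
head px 253 72 45.7907
ring in tool [ 0.09195622 -0.00089713 -0.02147903]
ring in tool [ 0.09146956 -0.00087507 -0.02447914]
nb tool yaw 97.45881102679594 [0.46906407 0.10023284 0.06649235]
```

```bash
python3 - <<'E'
from h import *
w=imaging.get_image("wrist");s,M=tool();p=s["tool_pos"];o=np.array(w["origin"])
und=p[2]+.0115
g=cv2.cvtColor(w["frame"],cv2.COLOR_BGR2GRAY)
for q in (cv2.HoughCircles(g,cv2.HOUGH_GRADIENT_ALT,1,40,param1=200,param2=.7,minRadius=30,maxRadius=75),):
    if q is not None:
        for c in q[0][:6]: print(c, M.T@(ray(w,c[0],c[1],und+.012)-p), "R mm at z", c[2]*(o[2]-und-.012)/f(w)*1e3)
# frame j geometry: same tool-frame camera
ct=M.T@(o-p); A=M.T@rot(w["attitude"])
F=np.load("w.npy"); g=cv2.cvtColor(F,cv2.COLOR_BGR2GRAY)
q=cv2.HoughCircles(g,cv2.HOUGH_GRADIENT_ALT,1,20,param1=200,param2=.7,minRadius=30,maxRadius=75)
if q is not None: print(q[0][:6])
for u,v in ((255.7,63.0),):
    d=A@np.array([(u-w["cx"])/f(w),(v-w["cy"])/f(w),1]); 
    for z in (-.0215,-.0245): print("ring in tool (j)",ct+d*(z-ct[2])/d[2])
E
```

```text
[258.        63.        48.340473] [ 0.09604268  0.00185595 -0.02348147] R mm at z 26.780892838059728
[258.       63.       55.86493] [ 0.09604268  0.00185595 -0.02348147] R mm at z 30.949483611225734
[114.        9.       43.16294] [ 0.12057039 -0.06882522 -0.02354589] R mm at z 23.91251100808102
[339.        92.        33.155895] [ 0.08196249  0.04434918 -0.02344262] R mm at z 18.36855162699064
[[260.        61.        52.43322 ]
 [129.        13.        45.184948]
 [436.       303.        35.19555 ]
 [129.        13.        37.005272]]
ring in tool (j) [ 0.09642053  0.00068278 -0.0215    ]
ring in tool (j) [ 0.09585003  0.00067618 -0.0245    ]
```

The nut is at (0.526, 0.196) consistently, and the ring in hand is at tool (0.096, 0.001). The target tool yaw is 119°, with the handle 25° on the anticlockwise side, ready for tightening. I'll move over it and lower.

jog_arm([
  {"delta_pos":[0,0.02,0],"roll":-0.075},
  {"delta_pos":[-0.001,0.042,0],"roll":-0.15},
  {"delta_pos":[-0.001,0.063,0],"roll":-0.225},
  {"delta_pos":[-0.002,0.084,0],"roll":-0.3},
  {"delta_pos":[-0.002,0.104,0],"roll":-0.376},
])

```text
time: 17.1
tool_pos: [0.5734, 0.1111, 0.0667]
tcp_rot: [0.0, 0.507, 0.862, 0.0]
wrist_force: [-0.6, -1.2, -3.1]
grip_width: 0.013
grasp_force: 55.0
```

jog_arm([
  {"delta_pos":[0,0,0],"roll":0},
  {"delta_pos":[0,0,0.01],"roll":0},
  {"delta_pos":[0,0,0.02],"roll":0},
  {"delta_pos":[0,0,0.03],"roll":0},
  {"delta_pos":[0,0,0.03],"roll":0},
])

```text
time: 17.6
tool_pos: [0.5699, 0.1109, 0.0343]
tcp_rot: [-0.002, 0.507, 0.862, -0.002]
wrist_force: [0.1, -1.0, -4.1]
grip_width: 0.0134
grasp_force: 55.0
```

```bash
cat >> h.py <<'E'
NUT=np.array([.5261,.1964]); RT=np.array([.096,.0008])
def rep(s=None):
    s,M=tool(); p=s["tool_pos"]; ring=p[:2]+M[:2,0]*RT[0]+M[:2,1]*RT[1]
    e=np.r_[NUT-ring,0]; F=s["wrist_force"]; T=s["wrist_torque"]; d=p[:2]-NUT
    print("t",round(s["time"],2),"yaw",round(np.degrees(np.arctan2(M[1,0],M[0,0])),2),"und",round(p[2]+.0115,4),"err tool xy mm",np.round((M.T@e)[:2]*1e3,1),"F",F.round(1),"T",T.round(2),"Mz",round(d[0]*F[1]-d[1]*F[0]+T[2],2),"Ftool",np.round(M.T@F,1),"grip",s["grip_width"].round(4),s["grasp_force"])
E
python3 - <<'E'
from h import *
rep()
E
```

```text
Traceback (most recent call last):
  File "h.py", line 21, in rep
    print("t",round(s["time"],2),"yaw",round(np.degrees(np.arctan2(M[1,0],M[0,0])),2),"und",round(p[2]+.0115,4),"err tool xy mm",np.round((M.T@e)[:2]*1e3,1),"F",F.round(1),"T",T.round(2),"Mz",round(d[0]*F[1]-d[1]*F[0]+T[2],2),"Ftool",np.round(M.T@F,1),"grip",s["grip_width"].round(4),s["grasp_force"])
                                                                                                                                                                                                                                                                   ^^^^^^^^^^^^^^^^^^^^^
AttributeError: 'float' object has no attribute 'round'
```

jog_arm([
  {"delta_pos":[0,0,0],"roll":0},
  {"delta_pos":[0,0,0],"roll":0},
  {"delta_pos":[0,0,0],"roll":0},
  {"delta_pos":[0,0,0],"roll":0},
  {"delta_pos":[0,0,0],"roll":0},
])

```text
time: 18.1
tool_pos: [0.5724, 0.1115, 0.0367]
tcp_rot: [0.0, 0.508, 0.862, 0.0]
wrist_force: [0.7, -0.4, -3.1]
grip_width: 0.0136
grasp_force: 55.0
```

```bash
sed -i 's/s\["grip_width"\].round(4)/round(s["grip_width"],4)/' h.py; python3 - <<'E'
from h import *
rep()
E
```

```text
t 18.1 yaw 118.99 und 0.0482 err tool xy mm [ 0.7 -0.2] F [ 0.7 -0.4 -3.1] T [-0.16 -0.2   0.07] Mz 0.11 Ftool [-0.7  0.4  3.1] grip 0.0136 54.99858319759369
```

jog_arm([
  {"delta_pos":[0.0007,0,0.006],"roll":0},
  {"delta_pos":[0.0007,0,0.012],"roll":0},
  {"delta_pos":[0.0007,0,0.018],"roll":0},
  {"delta_pos":[0.0007,0,0.022],"roll":0},
  {"delta_pos":[0.0007,0,0.022],"roll":0},
])

```text
time: 18.6
tool_pos: [0.5712, 0.1119, 0.0134]
tcp_rot: [-0.001, 0.508, 0.862, -0.001]
wrist_force: [-0.2, -0.4, -4.1]
grip_width: 0.0134
grasp_force: 55.0
```

jog_arm([
  {"delta_pos":[0,0,0.001],"roll":0},
  {"delta_pos":[0,0,0.002],"roll":0},
  {"delta_pos":[0,0,0.003],"roll":0},
  {"delta_pos":[0,0,0.004],"roll":0},
  {"delta_pos":[0,0,0.004],"roll":0},
])

```text
time: 19.1
tool_pos: [0.5719, 0.1122, 0.0104]
tcp_rot: [0.0, 0.508, 0.862, 0.0]
wrist_force: [0.1, -1.1, -3.2]
grip_width: 0.0133
grasp_force: 55.0
```

```bash
python3 - <<'E'
from h import *
rep()
E
```

```text
t 19.1 yaw 118.99 und 0.0219 err tool xy mm [-0.1 -0.1] F [ 0.1 -1.1 -3.2] T [-0.16 -0.24 -0.06] Mz -0.1 Ftool [-1.  -0.5  3.2] grip 0.0133 54.99886929988861
```

jog_arm([
  {"delta_pos":[0,0,0.001],"roll":0},
  {"delta_pos":[0,0,0.002],"roll":0},
  {"delta_pos":[0,0,0.003],"roll":0},
  {"delta_pos":[0,0,0.004],"roll":0},
  {"delta_pos":[0,0,0.005],"roll":0},
])

```text
time: 19.6
tool_pos: [0.572, 0.1126, 0.0054]
tcp_rot: [-0.0, 0.508, 0.862, 0.0]
wrist_force: [-0.7, 0.5, -3.5]
grip_width: 0.0133
grasp_force: 55.0
```

```bash
python3 - <<'E'
from h import *
rep()
E
```

```text
t 19.6 yaw 119.0 und 0.0169 err tool xy mm [-0.5 -0.3] F [-0.7  0.5 -3.5] T [ 0.13 -0.15 -0.05] Mz -0.09 Ftool [ 0.8 -0.4  3.5] grip 0.0133 55.00421226024628
```

jog_arm([
  {"delta_pos":[0,0,0.001],"roll":0},
  {"delta_pos":[0,0,0.002],"roll":0},
  {"delta_pos":[0,0,0.003],"roll":0},
  {"delta_pos":[0,0,0.004],"roll":0},
  {"delta_pos":[0,0,0.0045],"roll":0},
])

```text
time: 20.1
tool_pos: [0.5719, 0.1125, 0.0009]
tcp_rot: [-0.0, 0.508, 0.862, 0.0]
wrist_force: [-0.9, 1.2, -2.2]
grip_width: 0.0136
grasp_force: 55.0
```

```bash
python3 - <<'E'
from h import *
rep()
im=imaging.get_image("wrist"); s,M=tool()
E
```

```text
t 20.1 yaw 119.0 und 0.0124 err tool xy mm [-0.4 -0.2] F [-0.9  1.2 -2.2] T [ 0.32 -0.08 -0.12] Mz -0.14 Ftool [ 1.5 -0.1  2.2] grip 0.0136 55.00893831253052
```

Seated at 12.4 mm. First clockwise swing about the nut.

jog_arm([
  {"delta_pos":[0.0003,-0.0077,0],"roll":0.08},
  {"delta_pos":[0.0012,-0.0153,0],"roll":0.16},
  {"delta_pos":[0.0028,-0.0228,0],"roll":0.24},
  {"delta_pos":[0.0049,-0.0302,0],"roll":0.32},
  {"delta_pos":[0.0076,-0.0374,0],"roll":0.4},
])

```text
time: 20.65
tool_pos: [0.5365, 0.1018, 0.0012]
tcp_rot: [0.0, 0.669, 0.743, 0.002]
wrist_force: [2.0, 3.1, -3.5]
grip_width: 0.0133
grasp_force: 55.0
```

```bash
python3 - <<'E'
from h import *
rep()
E
```

```text
t 20.65 yaw 95.99 und 0.0127 err tool xy mm [-0.8 -1.3] F [ 2.   3.1 -3.5] T [ 0.54 -0.45  0.17] Mz 0.4 Ftool [2.9 2.3 3.5] grip 0.0133 55.01679182052612
```

jog_arm([
  {"delta_pos":[0.0005,-0.0096,0],"roll":0.1},
  {"delta_pos":[0.0019,-0.0191,0],"roll":0.2},
  {"delta_pos":[0.0043,-0.0284,0],"roll":0.3},
  {"delta_pos":[0.0076,-0.0374,0],"roll":0.4},
  {"delta_pos":[0.0118,-0.046,0],"roll":0.5},
])

```text
time: 21.15
tool_pos: [0.49, 0.1082, 0.0013]
tcp_rot: [0.001, 0.832, 0.554, 0.002]
wrist_force: [1.8, 2.2, -3.6]
grip_width: 0.0133
grasp_force: 55.0
```

```bash
python3 - <<'E'
from h import *
rep()
E
```

```text
t 21.15 yaw 67.29 und 0.0128 err tool xy mm [-0.7 -1.5] F [ 1.8  2.2 -3.6] T [ 0.29 -0.46  0.17] Mz 0.25 Ftool [2.7 0.8 3.7] grip 0.0133 55.040695667266846
```

Resistance is about 0.25–0.4 N m, so the nut is running. I'll swing back 1 rad.

jog_arm([
  {"delta_pos":[0.0005,0.0096,0],"roll":-0.1},
  {"delta_pos":[0.0019,0.0191,0],"roll":-0.2},
  {"delta_pos":[0.0043,0.0284,0],"roll":-0.3},
  {"delta_pos":[0.0076,0.0374,0],"roll":-0.4},
  {"delta_pos":[0.0118,0.046,0],"roll":-0.5},
])

```text
time: 21.65
tool_pos: [0.5362, 0.1016, 0.0011]
tcp_rot: [-0.0, 0.667, 0.745, 0.001]
wrist_force: [0.3, 3.1, -2.8]
grip_width: 0.0136
grasp_force: 55.0
```

```bash
python3 - <<'E'
from h import *
rep()
E
```

```text
t 21.65 yaw 96.34 und 0.0126 err tool xy mm [-0.7 -0.4] F [ 0.3  3.1 -2.8] T [ 0.63 -0.   -0.09] Mz -0.03 Ftool [3.1 0.6 2.9] grip 0.0136 55.00513672828674
```

jog_arm([
  {"delta_pos":[0.0005,0.0096,0],"roll":-0.1},
  {"delta_pos":[0.0019,0.0191,0],"roll":-0.2},
  {"delta_pos":[0.0043,0.0284,0],"roll":-0.3},
  {"delta_pos":[0.0076,0.0374,0],"roll":-0.4},
  {"delta_pos":[0.0118,0.046,0],"roll":-0.5},
])

```text
time: 22.15
tool_pos: [0.5801, 0.118, 0.0009]
tcp_rot: [-0.0, 0.462, 0.887, 0.0]
wrist_force: [-0.6, 2.4, -1.5]
grip_width: 0.0132
grasp_force: 55.0
```

```bash
python3 - <<'E'
from h import *
rep()
E
```

```text
t 22.15 yaw 124.95 und 0.0124 err tool xy mm [-0.8 -0.1] F [-0.6  2.4 -1.5] T [ 0.56  0.02 -0.11] Mz -0.02 Ftool [2.3 0.9 1.5] grip 0.0132 55.02180576324463
```

jog_arm([
  {"delta_pos":[0.001,-0.0096,0],"roll":0.1},
  {"delta_pos":[0.0024,-0.0191,0],"roll":0.2},
  {"delta_pos":[0.0048,-0.0284,0],"roll":0.3},
  {"delta_pos":[0.0081,-0.0374,0],"roll":0.4},
  {"delta_pos":[0.0123,-0.046,0],"roll":0.5},
])

```text
time: 22.65
tool_pos: [0.5363, 0.1017, 0.0012]
tcp_rot: [0.001, 0.67, 0.743, 0.002]
wrist_force: [0.8, 2.5, -4.0]
grip_width: 0.0133
grasp_force: 55.0
```

```bash
python3 - <<'E'
from h import *
rep()
E
```

```text
t 22.65 yaw 95.91 und 0.0127 err tool xy mm [-0.8 -1.2] F [ 0.8  2.5 -4. ] T [ 0.42 -0.47  0.07] Mz 0.17 Ftool [2.4 1.  4. ] grip 0.0133 55.012341141700745
```

jog_arm([
  {"delta_pos":[0.0005,-0.0096,0],"roll":0.1},
  {"delta_pos":[0.0019,-0.0191,0],"roll":0.2},
  {"delta_pos":[0.0043,-0.0284,0],"roll":0.3},
  {"delta_pos":[0.0076,-0.0374,0],"roll":0.4},
  {"delta_pos":[0.0118,-0.046,0],"roll":0.5},
])

```text
time: 23.15
tool_pos: [0.4897, 0.1083, 0.0013]
tcp_rot: [0.001, 0.833, 0.554, 0.002]
wrist_force: [2.6, 2.1, -4.3]
grip_width: 0.0135
grasp_force: 55.0
```

```bash
python3 - <<'E'
from h import *
rep()
E
```

```text
t 23.15 yaw 67.26 und 0.0128 err tool xy mm [-0.7 -1.3] F [ 2.6  2.1 -4.3] T [ 0.19 -0.5   0.14] Mz 0.29 Ftool [3.  1.5 4.3] grip 0.0135 55.02321660518646
```

Still running. Back again, then a slow third swing watching the torque.

jog_arm([
  {"delta_pos":[0.0005,0.0096,0],"roll":-0.1},
  {"delta_pos":[0.0019,0.0191,0],"roll":-0.2},
  {"delta_pos":[0.0043,0.0284,0],"roll":-0.3},
  {"delta_pos":[0.0076,0.0374,0],"roll":-0.4},
  {"delta_pos":[0.0118,0.046,0],"roll":-0.5},
])

```text
time: 23.65
tool_pos: [0.536, 0.1017, 0.0011]
tcp_rot: [0.0, 0.667, 0.745, 0.001]
wrist_force: [-0.0, 2.6, -3.0]
grip_width: 0.0133
grasp_force: 55.0
```

jog_arm([
  {"delta_pos":[0.0005,0.0096,0],"roll":-0.1},
  {"delta_pos":[0.0019,0.0191,0],"roll":-0.2},
  {"delta_pos":[0.0043,0.0284,0],"roll":-0.3},
  {"delta_pos":[0.0076,0.0374,0],"roll":-0.4},
  {"delta_pos":[0.0118,0.046,0],"roll":-0.5},
])

```text
time: 24.15
tool_pos: [0.5801, 0.118, 0.001]
tcp_rot: [0.0, 0.462, 0.887, 0.0]
wrist_force: [-1.5, 2.1, -1.8]
grip_width: 0.0133
grasp_force: 55.0
```

jog_arm([
  {"delta_pos":[0,-0.0048,0],"roll":0.05},
  {"delta_pos":[0.0005,-0.0096,0],"roll":0.1},
  {"delta_pos":[0.001,-0.0143,0],"roll":0.15},
  {"delta_pos":[0.0019,-0.0191,0],"roll":0.2},
  {"delta_pos":[0.0024,-0.0215,0],"roll":0.225},
])

```text
time: 24.65
tool_pos: [0.5616, 0.1081, 0.0012]
tcp_rot: [0.001, 0.561, 0.828, 0.001]
wrist_force: [2.5, 2.1, -2.8]
grip_width: 0.0134
grasp_force: 55.0
```

```bash
python3 - <<'E'
from h import *
rep()
E
```

```text
t 24.65 yaw 111.8 und 0.0127 err tool xy mm [-0.8 -0.9] F [ 2.5  2.1 -2.8] T [ 0.4  -0.55  0.05] Mz 0.34 Ftool [1.  3.1 2.8] grip 0.0134 55.001091957092285
```

jog_arm([
  {"delta_pos":[0,-0.003,0],"roll":0.03},
  {"delta_pos":[0.0002,-0.0058,0],"roll":0.06},
  {"delta_pos":[0.0004,-0.0086,0],"roll":0.09},
  {"delta_pos":[0.0007,-0.0115,0],"roll":0.12},
  {"delta_pos":[0.001,-0.0143,0],"roll":0.15},
])

```text
time: 25.15
tool_pos: [0.5474, 0.1036, 0.0011]
tcp_rot: [0.0, 0.622, 0.783, 0.001]
wrist_force: [1.3, 2.8, -3.4]
grip_width: 0.0134
grasp_force: 55.0
```

```bash
python3 - <<'E'
from h import *
rep()
E
```

```text
t 25.15 yaw 103.1 und 0.0126 err tool xy mm [-0.8 -0.5] F [ 1.3  2.8 -3.4] T [ 0.49 -0.69 -0.05] Mz 0.12 Ftool [2.5 1.9 3.4] grip 0.0134 54.99929666519165
```

jog_arm([
  {"delta_pos":[0,-0.003,0],"roll":0.03},
  {"delta_pos":[0.0002,-0.0058,0],"roll":0.06},
  {"delta_pos":[0.0004,-0.0086,0],"roll":0.09},
  {"delta_pos":[0.0007,-0.0115,0],"roll":0.12},
  {"delta_pos":[0.0007,-0.0115,0],"roll":0.12},
])

```text
time: 25.65
tool_pos: [0.5357, 0.1016, 0.0011]
tcp_rot: [0.0, 0.667, 0.745, 0.0]
wrist_force: [3.2, 4.0, -2.4]
grip_width: 0.0132
grasp_force: 55.0
```

```bash
python3 - <<'E'
from h import *
rep()
E
```

```text
t 25.65 yaw 96.3 und 0.0126 err tool xy mm [-0.7  0.1] F [ 3.2  4.  -2.4] T [ 0.64 -0.79 -0.13] Mz 0.22 Ftool [3.6 3.6 2.4] grip 0.0132 55.02436280250549
```

jog_arm([
  {"delta_pos":[0,-0.003,0],"roll":0.03},
  {"delta_pos":[0.0002,-0.0058,0],"roll":0.06},
  {"delta_pos":[0.0004,-0.0086,0],"roll":0.09},
  {"delta_pos":[0.0007,-0.0115,0],"roll":0.12},
  {"delta_pos":[0.0007,-0.0115,0],"roll":0.12},
])

```text
time: 26.15
tool_pos: [0.5241, 0.1011, 0.001]
tcp_rot: [0.0, 0.711, 0.704, 0.0]
wrist_force: [3.8, 4.0, -2.6]
grip_width: 0.0136
grasp_force: 55.0
```

```bash
python3 - <<'E'
from h import *
rep()
E
```

```text
t 26.15 yaw 89.42 und 0.0125 err tool xy mm [-0.7  0.2] F [ 3.8  4.  -2.6] T [ 0.72 -0.94 -0.11] Mz 0.24 Ftool [4.  3.8 2.6] grip 0.0136 55.02937853336334
```

jog_arm([
  {"delta_pos":[0,-0.003,0],"roll":0.03},
  {"delta_pos":[0.0002,-0.0058,0],"roll":0.06},
  {"delta_pos":[0.0004,-0.0086,0],"roll":0.09},
  {"delta_pos":[0.0007,-0.0115,0],"roll":0.12},
  {"delta_pos":[0.001,-0.0134,0],"roll":0.14},
])

```text
time: 26.65
tool_pos: [0.5112, 0.1022, 0.001]
tcp_rot: [0.0, 0.758, 0.652, 0.001]
wrist_force: [4.9, 3.5, -3.1]
grip_width: 0.0136
grasp_force: 55.0
```

```bash
python3 - <<'E'
from h import *
rep()
E
```

```text
t 26.65 yaw 81.39 und 0.0125 err tool xy mm [-0.6 -0.2] F [ 4.9  3.5 -3.1] T [ 0.72 -1.    0.  ] Mz 0.41 Ftool [4.2 4.4 3.1] grip 0.0136 55.00534236431122
```

jog_arm([
  {"delta_pos":[0.0002,-0.003,0],"roll":0.03},
  {"delta_pos":[0.0002,-0.0058,0],"roll":0.06},
  {"delta_pos":[0.0004,-0.0086,0],"roll":0.09},
  {"delta_pos":[0.0007,-0.0115,0],"roll":0.12},
  {"delta_pos":[0.001,-0.0134,0],"roll":0.14},
])

```text
time: 27.15
tool_pos: [0.4983, 0.1052, 0.0011]
tcp_rot: [0.0, 0.802, 0.597, 0.001]
wrist_force: [3.9, 3.9, -3.4]
grip_width: 0.0131
grasp_force: 55.0
```

```bash
python3 - <<'E'
from h import *
rep()
E
```

```text
t 27.15 yaw 73.37 und 0.0126 err tool xy mm [-0.6 -0.3] F [ 3.9  3.9 -3.4] T [ 0.63 -0.97 -0.04] Mz 0.22 Ftool [4.9 2.7 3.4] grip 0.0131 55.00032842159271
```

jog_arm([
  {"delta_pos":[0.0004,-0.003,0],"roll":0.03},
  {"delta_pos":[0.0006,-0.0058,0],"roll":0.06},
  {"delta_pos":[0.0008,-0.0086,0],"roll":0.09},
  {"delta_pos":[0.0011,-0.0115,0],"roll":0.12},
  {"delta_pos":[0.0013,-0.0134,0],"roll":0.14},
])

```text
time: 27.65
tool_pos: [0.4859, 0.1099, 0.0011]
tcp_rot: [0.0, 0.842, 0.54, 0.001]
wrist_force: [4.2, 2.6, -4.0]
grip_width: 0.0133
grasp_force: 55.0
```

```bash
python3 - <<'E'
from h import *
rep()
E
```

```text
t 27.65 yaw 65.32 und 0.0126 err tool xy mm [-0.6 -0.4] F [ 4.2  2.6 -4. ] T [ 0.55 -1.08  0.01] Mz 0.27 Ftool [4.1 2.7 4. ] grip 0.0133 54.99892473220825
```

Still running after about 2.4 rad. Back again and a slow fourth swing.

jog_arm([
  {"delta_pos":[0.0005,0.0096,0],"roll":-0.1},
  {"delta_pos":[0.0019,0.0191,0],"roll":-0.2},
  {"delta_pos":[0.0043,0.0284,0],"roll":-0.3},
  {"delta_pos":[0.0076,0.0374,0],"roll":-0.4},
  {"delta_pos":[0.0118,0.046,0],"roll":-0.5},
])

```text
time: 28.15
tool_pos: [0.5312, 0.1012, 0.0008]
tcp_rot: [-0.001, 0.681, 0.732, -0.001]
wrist_force: [2.2, 3.0, -1.6]
grip_width: 0.0135
grasp_force: 55.1
```

jog_arm([
  {"delta_pos":[0.0005,0.0096,0],"roll":-0.1},
  {"delta_pos":[0.0019,0.0191,0],"roll":-0.2},
  {"delta_pos":[0.0043,0.0284,0],"roll":-0.3},
  {"delta_pos":[0.0076,0.0374,0],"roll":-0.4},
  {"delta_pos":[0.0118,0.046,0],"roll":-0.5},
])

```text
time: 28.65
tool_pos: [0.5759, 0.1153, 0.0006]
tcp_rot: [-0.001, 0.479, 0.878, -0.002]
wrist_force: [2.2, 2.4, -0.6]
grip_width: 0.0133
grasp_force: 55.2
```

```bash
python3 - <<'E'
from h import *
rep()
E
```

```text
t 28.65 yaw 122.79 und 0.0121 err tool xy mm [-0.8  1.3] F [ 2.2  2.4 -0.6] T [ 0.55 -0.55 -0.31] Mz -0.01 Ftool [0.8 3.2 0.6] grip 0.0133 55.18248975276947
```

jog_arm([
  {"delta_pos":[0.0002,-0.003,0],"roll":0.03},
  {"delta_pos":[0.0004,-0.0058,0],"roll":0.06},
  {"delta_pos":[0.0006,-0.0086,0],"roll":0.09},
  {"delta_pos":[0.001,-0.0115,0],"roll":0.12},
  {"delta_pos":[0.0013,-0.0143,0],"roll":0.15},
])

```text
time: 29.15
tool_pos: [0.5636, 0.1091, 0.0009]
tcp_rot: [0.0, 0.545, 0.838, -0.001]
wrist_force: [2.6, 0.5, -2.5]
grip_width: 0.0131
grasp_force: 55.1
```

```bash
python3 - <<'E'
from h import *
rep()
E
```

```text
t 29.15 yaw 113.94 und 0.0124 err tool xy mm [-1.   0.3] F [ 2.6  0.5 -2.5] T [ 0.06 -0.61 -0.24] Mz 0.01 Ftool [-0.6  2.6  2.5] grip 0.0131 55.05309462547302
```

jog_arm([
  {"delta_pos":[0,-0.002,0],"roll":0.02},
  {"delta_pos":[0.0001,-0.0038,0],"roll":0.04},
  {"delta_pos":[0.0002,-0.0058,0],"roll":0.06},
  {"delta_pos":[0.0004,-0.0077,0],"roll":0.08},
  {"delta_pos":[0.0004,-0.0077,0],"roll":0.08},
])

```text
time: 29.65
tool_pos: [0.5573, 0.1065, 0.001]
tcp_rot: [0.0, 0.577, 0.817, -0.0]
wrist_force: [1.7, -0.7, -1.2]
grip_width: 0.0133
grasp_force: 55.0
```

```bash
python3 - <<'E'
from h import *
rep()
E
```

```text
t 29.65 yaw 109.49 und 0.0125 err tool xy mm [-0.9 -0.2] F [ 1.7 -0.7 -1.2] T [-0.27 -0.93 -0.1 ] Mz 0.03 Ftool [-1.2  1.3  1.2] grip 0.0133 55.00987708568573
```

jog_arm([
  {"delta_pos":[0,-0.002,0],"roll":0.02},
  {"delta_pos":[0.0001,-0.0038,0],"roll":0.04},
  {"delta_pos":[0.0002,-0.0058,0],"roll":0.06},
  {"delta_pos":[0.0004,-0.0077,0],"roll":0.08},
  {"delta_pos":[0.0005,-0.0096,0],"roll":0.1},
])

```text
time: 30.15
tool_pos: [0.5479, 0.1039, 0.001]
tcp_rot: [0.0, 0.618, 0.786, -0.0]
wrist_force: [4.6, -1.1, -3.0]
grip_width: 0.0136
grasp_force: 55.0
```

```bash
python3 - <<'E'
from h import *
rep()
E
```

```text
t 30.15 yaw 103.68 und 0.0125 err tool xy mm [-1.  -0.1] F [ 4.6 -1.1 -3. ] T [-0.54 -1.12 -0.13] Mz 0.27 Ftool [-2.1  4.2  3.1] grip 0.0136 55.01194417476654
```

jog_arm([
  {"delta_pos":[0,-0.002,0],"roll":0.02},
  {"delta_pos":[0.0001,-0.0038,0],"roll":0.04},
  {"delta_pos":[0.0002,-0.0058,0],"roll":0.06},
  {"delta_pos":[0.0004,-0.0077,0],"roll":0.08},
  {"delta_pos":[0.0005,-0.0096,0],"roll":0.1},
])

```text
time: 30.65
tool_pos: [0.5392, 0.1023, 0.001]
tcp_rot: [0.001, 0.656, 0.755, 0.001]
wrist_force: [4.3, -2.2, -2.7]
grip_width: 0.0134
grasp_force: 55.0
```

```bash
python3 - <<'E'
from h import *
rep()
E
```

```text
t 30.65 yaw 97.99 und 0.0125 err tool xy mm [-1.  -0.7] F [ 4.3 -2.2 -2.7] T [-0.67 -1.41  0.06] Mz 0.44 Ftool [-2.7  3.9  2.7] grip 0.0134 54.99929487705231
```

jog_arm([
  {"delta_pos":[-0.0002,-0.002,0],"roll":0.02},
  {"delta_pos":[-0.0002,-0.0038,0],"roll":0.04},
  {"delta_pos":[-0.0001,-0.0058,0],"roll":0.06},
  {"delta_pos":[0,-0.0077,0],"roll":0.08},
  {"delta_pos":[0,-0.0077,0],"roll":0.08},
])

```text
time: 31.15
tool_pos: [0.5325, 0.1016, 0.0013]
tcp_rot: [0.001, 0.685, 0.728, 0.001]
wrist_force: [7.1, -1.9, -3.6]
grip_width: 0.0134
grasp_force: 55.0
```

```bash
python3 - <<'E'
from h import *
rep()
E
```

```text
t 31.15 yaw 93.5 und 0.0128 err tool xy mm [-0.9 -1.4] F [ 7.1 -1.9 -3.6] T [-0.72 -1.62  0.12] Mz 0.78 Ftool [-2.4  6.9  3.6] grip 0.0134 55.03313720226288
```

jog_arm([
  {"delta_pos":[0,-0.002,0],"roll":0.02},
  {"delta_pos":[0.0001,-0.0038,0],"roll":0.04},
  {"delta_pos":[0.0002,-0.0058,0],"roll":0.06},
  {"delta_pos":[0.0004,-0.0077,0],"roll":0.08},
  {"delta_pos":[0.0004,-0.0077,0],"roll":0.08},
])

```text
time: 31.65
tool_pos: [0.5252, 0.1014, 0.0013]
tcp_rot: [0.001, 0.714, 0.7, 0.002]
wrist_force: [7.2, -2.4, -4.0]
grip_width: 0.0135
grasp_force: 55.1
```

```bash
python3 - <<'E'
from h import *
rep()
E
```

```text
t 31.65 yaw 88.93 und 0.0128 err tool xy mm [-1.  -1.7] F [ 7.2 -2.4 -4. ] T [-0.77 -1.72  0.24] Mz 0.93 Ftool [-2.3  7.2  4.1] grip 0.0135 55.06805598735809
```

On the washer: 0.93 N m, rising at about 2 N m/rad, so nip is about 0.09. A bit more to reach about 1.15 N m.

jog_arm([
  {"delta_pos":[0,-0.002,0],"roll":0.02},
  {"delta_pos":[0.0001,-0.0038,0],"roll":0.04},
  {"delta_pos":[0.0002,-0.0058,0],"roll":0.06},
  {"delta_pos":[0.0004,-0.0077,0],"roll":0.08},
  {"delta_pos":[0.0004,-0.0077,0],"roll":0.08},
])

```text
time: 32.15
tool_pos: [0.5179, 0.1017, 0.0014]
tcp_rot: [0.002, 0.741, 0.671, 0.002]
wrist_force: [7.0, -3.4, -3.3]
grip_width: 0.0136
grasp_force: 55.1
```

```bash
python3 - <<'E'
from h import *
rep()
E
```

```text
t 32.15 yaw 84.34 und 0.0129 err tool xy mm [-0.9 -2. ] F [ 7.  -3.4 -3.3] T [-0.89 -1.75  0.2 ] Mz 0.9 Ftool [-2.7  7.3  3.3] grip 0.0136 55.11439025402069
```

jog_arm([
  {"delta_pos":[0,-0.0015,0],"roll":0.015},
  {"delta_pos":[0.0001,-0.003,0],"roll":0.03},
  {"delta_pos":[0.0002,-0.0045,0],"roll":0.045},
  {"delta_pos":[0.0002,-0.0058,0],"roll":0.06},
  {"delta_pos":[0.0002,-0.0058,0],"roll":0.06},
])

```text
time: 32.65
tool_pos: [0.5123, 0.1023, 0.0014]
tcp_rot: [0.002, 0.761, 0.649, 0.002]
wrist_force: [7.4, -3.8, -2.7]
grip_width: 0.0134
grasp_force: 55.1
```

```bash
python3 - <<'E'
from h import *
rep()
imaging.get_image("wrist"); rep(); imaging.get_image("wrist"); rep()
E
```

```text
t 32.65 yaw 80.9 und 0.0129 err tool xy mm [-0.9 -2.1] F [ 7.4 -3.8 -2.7] T [-1.   -1.81  0.27] Mz 1.01 Ftool [-2.6  7.8  2.8] grip 0.0134 55.12666404247284
t 32.7 yaw 80.91 und 0.0129 err tool xy mm [-0.9 -2. ] F [ 8.1 -3.3 -2.9] T [-0.93 -1.73  0.24] Mz 1.05 Ftool [-2.   8.5  2.9] grip 0.0133 55.125290751457214
t 32.75 yaw 80.91 und 0.0129 err tool xy mm [-0.9 -2. ] F [ 7.3 -4.  -3.9] T [-1.   -1.83  0.27] Mz 1.01 Ftool [-2.8  7.8  3.9] grip 0.0132 55.12556970119476
```

About 1.02 N m. One last small nudge, then ease back and lift off.

jog_arm([
  {"delta_pos":[0,-0.0015,0],"roll":0.015},
  {"delta_pos":[0.0001,-0.003,0],"roll":0.03},
  {"delta_pos":[0.0002,-0.005,0],"roll":0.05},
  {"delta_pos":[0.0002,-0.005,0],"roll":0.05},
  {"delta_pos":[0.0002,-0.005,0],"roll":0.05},
])

```text
time: 33.25
tool_pos: [0.5078, 0.1031, 0.0014]
tcp_rot: [0.002, 0.777, 0.63, 0.002]
wrist_force: [7.5, -4.1, -3.1]
grip_width: 0.0133
grasp_force: 55.2
```

```bash
python3 - <<'E'
from h import *
rep()
imaging.get_image("wrist"); rep()
E
```

```text
t 33.25 yaw 78.04 und 0.0129 err tool xy mm [-0.9 -2.2] F [ 7.5 -4.1 -3.1] T [-1.05 -1.93  0.35] Mz 1.12 Ftool [-2.5  8.1  3.2] grip 0.0133 55.165754556655884
t 33.3 yaw 78.04 und 0.0129 err tool xy mm [-0.9 -2.2] F [ 8.6 -3.3 -3.6] T [-1.04 -1.87  0.32] Mz 1.17 Ftool [-1.5  9.   3.6] grip 0.0137 55.1662802696228
```

jog_arm([
  {"delta_pos":[0,0.003,0],"roll":-0.03},
  {"delta_pos":[0,0.006,0],"roll":-0.06},
  {"delta_pos":[0,0.0077,0],"roll":-0.08},
  {"delta_pos":[0,0.0077,0],"roll":-0.08},
  {"delta_pos":[0,0.0077,0],"roll":-0.08},
])

```text
time: 33.8
tool_pos: [0.5131, 0.1021, 0.0011]
tcp_rot: [0.0, 0.752, 0.66, 0.001]
wrist_force: [5.1, -1.5, -2.6]
grip_width: 0.0135
grasp_force: 55.0
```

```bash
python3 - <<'E'
from h import *
rep()
E
```

```text
t 33.8 yaw 82.54 und 0.0126 err tool xy mm [-0.9 -0.2] F [ 5.1 -1.5 -2.6] T [-0.68 -1.26 -0.06] Mz 0.43 Ftool [-0.8  5.2  2.6] grip 0.0135 55.00328063964844
```

1.14 N m reached, nip about 0.2. I'll ease off a little more and lift.

jog_arm([
  {"delta_pos":[0,0.003,0],"roll":-0.03},
  {"delta_pos":[0,0.0055,0],"roll":-0.055},
  {"delta_pos":[0,0.0055,0],"roll":-0.055},
  {"delta_pos":[0,0.0055,-0.001],"roll":-0.055},
  {"delta_pos":[0,0.0055,-0.002],"roll":-0.055},
])

```text
time: 34.3
tool_pos: [0.5171, 0.1017, 0.0025]
tcp_rot: [-0.001, 0.733, 0.68, -0.0]
wrist_force: [3.1, -0.1, -6.6]
grip_width: 0.0134
grasp_force: 55.1
```

```bash
python3 - <<'E'
from h import *
rep()
E
```

```text
t 34.3 yaw 85.75 und 0.014 err tool xy mm [-0.9  1.2] F [ 3.1 -0.1 -6.6] T [-0.34 -0.98 -0.3 ] Mz -0.01 Ftool [0.1 3.1 6.6] grip 0.0134 55.13890564441681
```

jog_arm([
  {"delta_pos":[0,0,-0.003],"roll":0},
  {"delta_pos":[0,0,-0.006],"roll":0},
  {"delta_pos":[0,0,-0.01],"roll":0},
  {"delta_pos":[0,0,-0.014],"roll":0},
  {"delta_pos":[0,0,-0.018],"roll":0},
])

```text
time: 34.8
tool_pos: [0.5176, 0.1038, 0.0212]
tcp_rot: [-0.001, 0.732, 0.681, 0.001]
wrist_force: [3.5, 5.6, -8.1]
grip_width: 0.0133
grasp_force: 55.0
```

```bash
python3 - <<'E'
from h import *
rep()
E
```

```text
t 34.8 yaw 85.88 und 0.0327 err tool xy mm [-3.1  1. ] F [ 3.5  5.6 -8.1] T [ 0.61 -0.97 -0.12] Mz 0.16 Ftool [5.8 3.1 8.1] grip 0.0133 54.996196031570435
```

jog_arm([
  {"delta_pos":[0,0,-0.003],"roll":0},
  {"delta_pos":[0,0,-0.006],"roll":0},
  {"delta_pos":[0,0,-0.01],"roll":0},
  {"delta_pos":[0,0,-0.012],"roll":0},
  {"delta_pos":[0,0,-0.012],"roll":0},
])

```text
time: 35.3
tool_pos: [0.5175, 0.1066, 0.0336]
tcp_rot: [-0.002, 0.731, 0.682, 0.003]
wrist_force: [2.9, 7.3, -9.4]
grip_width: 0.0135
grasp_force: 55.0
```

```bash
python3 - <<'E'
from h import *
rep()
w=imaging.get_image("wrist"); s,M=tool(); p=s["tool_pos"]
g=cv2.cvtColor(w["frame"],cv2.COLOR_BGR2GRAY)
q=cv2.HoughCircles(g,cv2.HOUGH_GRADIENT_ALT,1,20,param1=200,param2=.6,minRadius=38,maxRadius=60)
if q is not None: print(q[0][:4])
print(models.trace(w,"spanner")[0]["bbox"])
E
```

```text
t 35.3 yaw 85.99 und 0.0451 err tool xy mm [-5.8  1.5] F [ 2.9  7.3 -9.4] T [ 1.2  -0.86 -0.12] Mz 0.08 Ftool [7.4 2.3 9.5] grip 0.0135 55.003734827041626
[[257.        79.        42.604656]]
[215.7, 32.6, 303.6, 321.3]
```

The head appears lower in view (radius 42.6 px against 48), so the ring is sticking on the nut and the bar is pivoting in the grip. I'll go back down to level it, relieve the side load, and lift again with a wiggle.

jog_arm([
  {"delta_pos":[0,0,0.007],"roll":0},
  {"delta_pos":[0,0,0.014],"roll":0},
  {"delta_pos":[0,0,0.021],"roll":0},
  {"delta_pos":[0,0,0.027],"roll":0},
  {"delta_pos":[0,0,0.032],"roll":0},
], newtons=60)

```text
time: 35.9
tool_pos: [0.518, 0.0998, 0.0007]
tcp_rot: [0.001, 0.733, 0.68, -0.001]
wrist_force: [2.2, -3.8, 4.7]
grip_width: 0.0133
grasp_force: 60.0
```

```bash
cat >> h.py <<'E'
def head():
    w=imaging.get_image("wrist"); g=cv2.cvtColor(w["frame"],cv2.COLOR_BGR2GRAY)
    q=cv2.HoughCircles(g,cv2.HOUGH_GRADIENT_ALT,1,20,param1=200,param2=.6,minRadius=38,maxRadius=60)
    print("head", None if q is None else q[0][:3].round(1).tolist(), models.trace(w,"spanner")[0]["bbox"])
E
python3 - <<'E'
from h import *
rep(); head()
E
```

```text
t 35.9 yaw 85.68 und 0.0122 err tool xy mm [0.9 0. ] F [ 2.2 -3.8  4.7] T [-0.16 -0.56 -0.03] Mz 0.22 Ftool [-3.6  2.5 -4.7] grip 0.0133 60.00260889530182
head [[259.0, 60.0, 48.5], [259.0, 60.0, 56.79999923706055]] [202.8, 0.0, 310.1, 319.2]
```

jog_arm([
  {"delta_pos":[-0.001,0.001,-0.0005],"roll":0},
  {"delta_pos":[-0.001,0.0015,-0.0005],"roll":0},
  {"delta_pos":[-0.001,0.002,-0.0005],"roll":0},
  {"delta_pos":[-0.001,0.002,-0.0005],"roll":0},
  {"delta_pos":[-0.001,0.002,-0.0005],"roll":0},
])

```text
time: 36.5
tool_pos: [0.5187, 0.0998, 0.0012]
tcp_rot: [-0.0, 0.733, 0.681, -0.001]
wrist_force: [0.7, -2.2, 1.7]
grip_width: 0.0136
grasp_force: 60.0
```

```bash
python3 - <<'E'
from h import *
rep();imaging.get_image("wrist"); rep()
E
```

```text
t 36.5 yaw 85.77 und 0.0127 err tool xy mm [ 0.9 -0.6] F [ 0.7 -2.2  1.7] T [-0.41 -0.15  0.06] Mz 0.14 Ftool [-2.2  0.8 -1.7] grip 0.0136 60.00015735626221
t 36.55 yaw 85.77 und 0.0127 err tool xy mm [ 0.9 -0.6] F [ 0.4 -2.9  1.9] T [-0.45 -0.14  0.01] Mz 0.06 Ftool [-2.9  0.6 -1.9] grip 0.0136 60.00468134880066
```

jog_arm([
  {"delta_pos":[-0.001,0.0004,-0.0005],"roll":0},
  {"delta_pos":[-0.0012,0.0004,-0.001],"roll":0},
  {"delta_pos":[-0.0012,0.0004,-0.0015],"roll":0},
  {"delta_pos":[-0.0012,0.0004,-0.002],"roll":0},
  {"delta_pos":[-0.0012,0.0004,-0.002],"roll":0},
])

```text
time: 37.05
tool_pos: [0.5193, 0.0997, 0.0031]
tcp_rot: [-0.001, 0.732, 0.681, -0.0]
wrist_force: [-1.2, 1.1, -1.9]
grip_width: 0.0136
grasp_force: 60.0
```

```bash
python3 - <<'E'
from h import *
rep(); head()
E
```

```text
t 37.05 yaw 85.82 und 0.0146 err tool xy mm [ 0.9 -1.1] F [-1.2  1.1 -1.9] T [0.18 0.02 0.12] Mz 0.0 Ftool [ 1.  -1.3  1.9] grip 0.0136 60.0214809179306
head [[252.0, 58.0, 55.20000076293945], [252.0, 58.0, 46.599998474121094]] [202.0, 1.2, 307.9, 318.8]
```

jog_arm([
  {"delta_pos":[0,0.0005,-0.001],"roll":-0.005},
  {"delta_pos":[0,-0.0005,-0.002],"roll":0.005},
  {"delta_pos":[0,0.0005,-0.003],"roll":-0.005},
  {"delta_pos":[0,-0.0005,-0.004],"roll":0.005},
  {"delta_pos":[0,0,-0.005],"roll":0},
])

```text
time: 37.65
tool_pos: [0.5194, 0.0998, 0.0081]
tcp_rot: [-0.001, 0.732, 0.681, -0.0]
wrist_force: [0.3, 3.4, -8.1]
grip_width: 0.0133
grasp_force: 60.0
```

```bash
python3 - <<'E'
from h import *
rep(); head()
E
```

```text
t 37.65 yaw 85.81 und 0.0196 err tool xy mm [ 0.8 -1.2] F [ 0.3  3.4 -8.1] T [0.35 0.04 0.11] Mz 0.12 Ftool [3.4 0.1 8.1] grip 0.0133 60.02613008022308
head [[257.0, 61.0, 45.900001525878906], [257.0, 61.0, 55.400001525878906]] [202.5, 4.3, 307.4, 317.8]
```

Still catching with handle-up tilt. A better grip is at the centre of mass, 60 mm from the ring and just outside the gussets. I'll lower, release, shift 35 mm towards the head, regrip and lift.

jog_arm([
  {"delta_pos":[0,0,0.002],"roll":0},
  {"delta_pos":[0,0,0.004],"roll":0},
  {"delta_pos":[0,0,0.006],"roll":0},
  {"delta_pos":[0,0,0.0075],"roll":0},
  {"delta_pos":[0,0,0.0075],"roll":0},
])

```text
time: 38.25
tool_pos: [0.5204, 0.0995, 0.0013]
tcp_rot: [0.0, 0.733, 0.681, 0.001]
wrist_force: [-2.5, 2.8, 1.8]
grip_width: 0.0132
grasp_force: 60.2
```

jog_arm([
  {"delta_pos":[0,0,0],"roll":0},
  {"delta_pos":[0,0,0],"roll":0},
  {"delta_pos":[0,0,0],"roll":0},
  {"delta_pos":[0,0,0],"roll":0},
  {"delta_pos":[0,0,0],"roll":0},
], jaw=0.2)

```text
time: 38.75
tool_pos: [0.5201, 0.0986, 0.0009]
tcp_rot: [0.0, 0.733, 0.68, -0.0]
wrist_force: [-0.0, -0.2, 0.5]
grip_width: 0.037
grasp_force: 0.0
```

jog_arm([
  {"delta_pos":[0.01,0,0.001],"roll":0},
  {"delta_pos":[0.02,0,0.0015],"roll":0},
  {"delta_pos":[0.03,0,0.002],"roll":0},
  {"delta_pos":[0.034,0,0.0025],"roll":0},
  {"delta_pos":[0.034,0,0.0025],"roll":0},
])

```text
time: 39.25
tool_pos: [0.5223, 0.1346, -0.0017]
tcp_rot: [-0.0, 0.732, 0.681, 0.0]
wrist_force: [0.1, 0.3, -0.6]
grip_width: 0.0371
grasp_force: 0.0
```

```bash
python3 - <<'E'
from h import *
rep(); s,M=tool(); print("stud in tool",(M.T@np.r_[NUT-s["tool_pos"][:2],0]).round(4)); w=imaging.get_image("wrist"); c=span(w,z=.02); a=c[3]; print("bar yaw",np.degrees(np.arctan2(a[1],a[0])),c)
E
```

```text
t 39.25 yaw 85.9 und 0.0098 err tool xy mm [-34.1  -1.4] F [ 0.1  0.3 -0.6] T [-0.05 -0.07 -0.01] Mz -0.01 Ftool [0.3 0.  0.6] grip 0.0371 0.0
stud in tool [ 0.0619 -0.0006  0.    ]
bar yaw 87.68405019953448 (0.66, [200.5, 81.5, 304.7, 322.7], array([0.52507818, 0.17773695]), array([0.04040994, 0.99918318]), np.float64(-0.10144755508081178), np.float64(0.04549955551604128))
```

jog_arm([
  {"delta_pos":[0,0,0],"roll":0},
  {"delta_pos":[0,0,0],"roll":0},
  {"delta_pos":[0,0,0],"roll":0},
  {"delta_pos":[0,0,0],"roll":0},
  {"delta_pos":[0,0,0],"roll":0},
], jaw=1, newtons=55)

```text
time: 39.85
tool_pos: [0.5229, 0.1325, -0.0015]
tcp_rot: [0.0, 0.733, 0.681, 0.0]
wrist_force: [0.7, -0.4, -0.3]
grip_width: 0.0133
grasp_force: 54.9
```

jog_arm([
  {"delta_pos":[0,0,0],"roll":0},
  {"delta_pos":[0,0,-0.001],"roll":0},
  {"delta_pos":[0,0,-0.002],"roll":0},
  {"delta_pos":[0,0,-0.003],"roll":0},
  {"delta_pos":[0,0,-0.004],"roll":0},
])

```text
time: 40.35
tool_pos: [0.5218, 0.1326, 0.0016]
tcp_rot: [-0.0, 0.733, 0.68, -0.001]
wrist_force: [1.8, -0.9, -10.6]
grip_width: 0.0133
grasp_force: 54.9
```

```bash
python3 - <<'E'
from h import *
rep(); head()
E
```

```text
t 40.35 yaw 85.74 und 0.0131 err tool xy mm [-32.   -1.3] F [  1.8  -0.9 -10.6] T [-0.54 -0.55  0.05] Mz 0.17 Ftool [-0.7  1.9 10.6] grip 0.0133 54.89161491394043
head [[253.0, 126.0, 51.20000076293945], [253.0, 126.0, 42.900001525878906]] [201.6, 72.4, 304.2, 320.7]
```

jog_arm([
  {"delta_pos":[0,0.002,-0.001],"roll":-0.03},
  {"delta_pos":[0,0.003,-0.002],"roll":-0.05},
  {"delta_pos":[0,0.002,-0.003],"roll":-0.03},
  {"delta_pos":[0,0.003,-0.004],"roll":-0.05},
  {"delta_pos":[0,0.002,-0.005],"roll":-0.03},
])

```text
time: 40.95
tool_pos: [0.5251, 0.1334, 0.0082]
tcp_rot: [0.0, 0.723, 0.691, 0.001]
wrist_force: [-0.2, -0.1, -2.6]
grip_width: 0.0134
grasp_force: 55.0
```

```bash
python3 - <<'E'
from h import *
rep(); head()
E
```

```text
t 40.95 yaw 87.46 und 0.0197 err tool xy mm [-33.1  -2.6] F [-0.2 -0.1 -2.6] T [-0.05 -0.05 -0.01] Mz -0.02 Ftool [-0.1 -0.2  2.6] grip 0.0134 54.9972403049469
head [[255.0, 131.0, 44.5], [255.0, 131.0, 55.5]] [201.8, 72.7, 307.7, 320.0]
```

It came free: weight only, no moments. Lift clear.

jog_arm([
  {"delta_pos":[0,0,-0.003],"roll":0},
  {"delta_pos":[0,0,-0.006],"roll":0},
  {"delta_pos":[0,0,-0.009],"roll":0},
  {"delta_pos":[0,0,-0.012],"roll":0},
  {"delta_pos":[0,0,-0.015],"roll":0},
])

```text
time: 41.55
tool_pos: [0.5245, 0.1328, 0.0227]
tcp_rot: [-0.0, 0.723, 0.691, 0.0]
wrist_force: [0.1, -0.7, -3.1]
grip_width: 0.0135
grasp_force: 55.0
```

jog_arm([
  {"delta_pos":[0,0,-0.007],"roll":0},
  {"delta_pos":[0,0,-0.014],"roll":0},
  {"delta_pos":[0,0,-0.02],"roll":0},
  {"delta_pos":[0,0,-0.03],"roll":0},
  {"delta_pos":[0,0,-0.04],"roll":0},
])

```text
time: 42.05
tool_pos: [0.5244, 0.1328, 0.0633]
tcp_rot: [-0.0, 0.722, 0.691, 0.0]
wrist_force: [1.4, -0.3, -3.3]
grip_width: 0.0131
grasp_force: 55.0
```

```bash
python3 - <<'E'
from h import *
rep(); head(); s,M=tool(); print(s["tool_pos"],M[:2,:2])
E
```

```text
t 42.05 yaw 87.48 und 0.0748 err tool xy mm [-32.4  -1.9] F [ 1.4 -0.3 -3.3] T [-0.08 -0.09  0.  ] Mz 0.09 Ftool [-0.2  1.4  3.3] grip 0.0131 54.998164772987366
head [[252.0, 127.0, 51.400001525878906], [25.0, 89.0, 53.599998474121094], [252.0, 127.0, 43.20000076293945]] [204.9, 76.4, 309.2, 321.6]
[0.52571361 0.13333092 0.06419959] [[ 0.04401423  0.99902446]
 [ 0.99902995 -0.04401886]]
```

jog_arm([
  {"delta_pos":[-0.03,-0.005,-0.003],"roll":0},
  {"delta_pos":[-0.07,-0.012,-0.006],"roll":0},
  {"delta_pos":[-0.11,-0.02,-0.006],"roll":0},
  {"delta_pos":[-0.15,-0.027,-0.006],"roll":0},
  {"delta_pos":[-0.19,-0.034,-0.006],"roll":0},
])

```text
time: 42.65
tool_pos: [0.4817, -0.057, 0.0685]
tcp_rot: [0.0, 0.722, 0.692, 0.0]
wrist_force: [0.3, -0.4, -3.6]
grip_width: 0.0132
grasp_force: 55.0
```

jog_arm([
  {"delta_pos":[-0.045,-0.008,0],"roll":-0.04},
  {"delta_pos":[-0.09,-0.016,0],"roll":-0.08},
  {"delta_pos":[-0.135,-0.024,0],"roll":-0.12},
  {"delta_pos":[-0.175,-0.031,0],"roll":-0.15},
  {"delta_pos":[-0.207,-0.037,0],"roll":-0.175},
])

```text
time: 43.15
tool_pos: [0.4348, -0.264, 0.0683]
tcp_rot: [0.0, 0.66, 0.751, -0.001]
wrist_force: [0.0, 0.2, -3.5]
grip_width: 0.0133
grasp_force: 55.0
```

jog_arm([
  {"delta_pos":[0,0,0.01],"roll":0},
  {"delta_pos":[0,0,0.02],"roll":0},
  {"delta_pos":[0,0,0.03],"roll":0},
  {"delta_pos":[0,0,0.04],"roll":0},
  {"delta_pos":[0,0,0.045],"roll":0},
])

```text
time: 43.65
tool_pos: [0.436, -0.2589, 0.0222]
tcp_rot: [-0.001, 0.658, 0.753, 0.0]
wrist_force: [-0.5, -0.1, -3.2]
grip_width: 0.0136
grasp_force: 55.0
```

```bash
python3 - <<'E'
from h import *
rep(); s,M=tool(); print(s["tool_pos"],M[:2,0]); im=imaging.get_image("side")
for l in ("mat","spanner","screwdriver"): print(l,[(d["conf"],d["bbox"]) for d in models.trace(im,l)[:2]])
E
```

```text
t 43.65 yaw 97.67 und 0.0337 err tool xy mm [343.2 149.2] F [-0.5 -0.1 -3.2] T [-0.12 -0.07  0.02] Mz -0.2 Ftool [-0.  -0.5  3.2] grip 0.0136 54.99809145927429
[ 0.43599762 -0.25889203  0.02215275] [-0.13342659  0.99105734]
mat [(0.82, [235.7, 105.6, 300.4, 161.0])]
spanner [(0.73, [323.7, 124.7, 346.2, 164.1]), (0.46, [275.2, 120.3, 287.8, 145.3])]
screwdriver [(0.63, [247.5, 115.2, 251.7, 134.6])]
```

jog_arm([
  {"delta_pos":[0,0,0.004],"roll":0},
  {"delta_pos":[0,0,0.008],"roll":0},
  {"delta_pos":[0,0,0.012],"roll":0},
  {"delta_pos":[0,0,0.015],"roll":0},
  {"delta_pos":[0,0,0.018],"roll":0},
])

```text
time: 44.35
tool_pos: [0.436, -0.2607, 0.005]
tcp_rot: [-0.0, 0.659, 0.752, 0.0]
wrist_force: [0.1, 1.3, -2.9]
grip_width: 0.0134
grasp_force: 55.0
```

jog_arm([
  {"delta_pos":[0,0,0.0015],"roll":0},
  {"delta_pos":[0,0,0.003],"roll":0},
  {"delta_pos":[0,0,0.0045],"roll":0},
  {"delta_pos":[0,0,0.006],"roll":0},
  {"delta_pos":[0,0,0.006],"roll":0},
])

```text
time: 44.85
tool_pos: [0.436, -0.2606, -0.0008]
tcp_rot: [-0.0, 0.659, 0.752, -0.0]
wrist_force: [0.7, -0.7, -2.9]
grip_width: 0.0133
grasp_force: 55.0
```

```bash
python3 - <<'E'
from h import *
rep()
E
```

```text
t 44.85 yaw 97.51 und 0.0107 err tool xy mm [345.3 148.3] F [ 0.7 -0.7 -2.9] T [-0.09 -0.09 -0.01] Mz 0.38 Ftool [-0.8  0.6  2.9] grip 0.0133 54.99801456928253
```

jog_arm([
  {"delta_pos":[0,0,0.001],"roll":0},
  {"delta_pos":[0,0,0.002],"roll":0},
  {"delta_pos":[0,0,0.003],"roll":0},
  {"delta_pos":[0,0,0.004],"roll":0},
  {"delta_pos":[0,0,0.004],"roll":0},
])

```text
time: 45.35
tool_pos: [0.4362, -0.2604, -0.0045]
tcp_rot: [0.0, 0.659, 0.752, 0.0]
wrist_force: [-1.1, 0.7, -0.7]
grip_width: 0.0131
grasp_force: 55.0
```

```bash
python3 - <<'E'
from h import *
rep()
E
```

```text
t 45.35 yaw 97.53 und 0.007 err tool xy mm [345.1 148.2] F [-1.1  0.7 -0.7] T [-0.03 -0.03 -0.02] Mz -0.57 Ftool [ 0.8 -1.   0.7] grip 0.0131 54.99970078468323
```

Touching the mat (weight taken). I'll lower 1 mm more, open gently and rise.

jog_arm([
  {"delta_pos":[0,0,0.001],"roll":0},
  {"delta_pos":[0,0,0.001],"roll":0},
  {"delta_pos":[0,0,0.001],"roll":0},
  {"delta_pos":[0,0,0.001],"roll":0},
  {"delta_pos":[0,0,0.001],"roll":0},
])

```text
time: 45.85
tool_pos: [0.4361, -0.2603, -0.0056]
tcp_rot: [-0.0, 0.659, 0.752, 0.0]
wrist_force: [-0.7, 2.5, -0.5]
grip_width: 0.0133
grasp_force: 55.0
```

jog_arm([
  {"delta_pos":[0,0,0],"roll":0},
  {"delta_pos":[0,0,0],"roll":0},
  {"delta_pos":[0,0,0],"roll":0},
  {"delta_pos":[0,0,0],"roll":0},
  {"delta_pos":[0,0,0],"roll":0},
], jaw=-0.1)

```text
time: 46.35
tool_pos: [0.4361, -0.2609, -0.0056]
tcp_rot: [0.0, 0.659, 0.752, 0.0]
wrist_force: [-0.6, 0.2, 0.0]
grip_width: 0.0487
grasp_force: 0.0
```

jog_arm([
  {"delta_pos":[0,0,-0.01],"roll":0},
  {"delta_pos":[0,0,-0.03],"roll":0},
  {"delta_pos":[0,0,-0.06],"roll":0},
  {"delta_pos":[0,0,-0.1],"roll":0},
  {"delta_pos":[0,0,-0.14],"roll":0},
])

```text
time: 46.85
tool_pos: [0.4356, -0.2604, 0.1362]
tcp_rot: [-0.0, 0.659, 0.752, 0.0]
wrist_force: [0.6, -0.3, 0.0]
grip_width: 0.0509
grasp_force: 0.0
```

jog_arm([
  {"delta_pos":[-0.03,0,0],"roll":0},
  {"delta_pos":[-0.06,0,0],"roll":0},
  {"delta_pos":[-0.06,0,0],"roll":0},
  {"delta_pos":[-0.06,0,0],"roll":0},
  {"delta_pos":[-0.06,0,0],"roll":0},
])

```text
time: 47.35
tool_pos: [0.4438, -0.3186, 0.1345]
tcp_rot: [-0.001, 0.659, 0.752, 0.0]
wrist_force: [-0.1, 0.1, -0.4]
grip_width: 0.0511
grasp_force: 0.0
```

```bash
python3 - <<'E'
from h import *
rep(); w=imaging.get_image("wrist"); c=span(w); ring=c[2]+c[3]*(c[5]-.027); print(c,"ring",ring,"grip",ring-.095*c[3])
im=imaging.get_image("top"); m=models.trace(im,"mat")
for d in m[:1]: print(d["conf"],[ray(im,*q,.003)[:2].round(3) for q in cv2.boxPoints(cv2.minAreaRect(np.argwhere(d["region"])[:,::-1].astype(np.float32)))])
for l in ("screwdriver","mug","small_spanner","spray_can"): print(l,models.trace(im,l)[0]["bbox"])
E
```

```text
t 47.35 yaw 97.61 und 0.146 err tool xy mm [403.6 148.9] F [-0.1  0.1 -0.4] T [-0.04 -0.12  0.04] Mz -0.02 Ftool [ 0.1 -0.1  0.4] grip 0.0511 0.0
(0.73, [229.9, 32.6, 283.9, 238.5], array([ 0.43377172, -0.24575195]), array([-0.13029149,  0.99147573]), np.float64(-0.1373188212074769), np.float64(0.07654209562510889)) ring [ 0.4273168  -0.19663217] grip [ 0.43969449 -0.29082236]
0.82 [array([ 0.603, -0.133]), array([ 0.613, -0.454]), array([ 0.371, -0.454]), array([ 0.361, -0.137])]
screwdriver [311.0, 150.4, 363.0, 160.9]
mug [180.9, 154.1, 224.8, 192.4]
small_spanner [126.0, 209.8, 176.4, 225.1]
spray_can [359.0, 99.3, 391.9, 130.8]
```

```bash
python3 -c "
from bench import job
print(job.hand_in())"
```

```text
the job is handed in; nothing more can be done
None
```

The nut is tightened to about 1.1 N m by feel (about 0.2 rad of nip), the spanner lies flat on the mat again, and the job is handed in; no verdict came back.

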